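# Plant, load and power up a platform shaker

### The arm

A 6-joint arm with a two-finger parallel gripper is mounted at the origin on a cart in front of the work surface, level with it; the furniture and walls round the work are solid. World frame = base frame: x ahead of the robot, y to its left, z up, the work surface at z = 0. Lengths are in m, angles in rad, forces in N, time in s.
With the tool pointing down it reaches from about 0.375 to 0.925 m from the base axis. Payload 5.7 kg.
Tool frame: the origin (TCP) lies at the very end of the fingers, on their centre line; the grasp point (between the pads) lies 19 mm behind it (robot.grasp_offset is the distance from the TCP to the grasp point, in m); z points along the fingers, y is the line along which they close (so a half turn about z gives the same grasp; the last joint's range is limited). The gripper opens to 88 mm and grips with 3 to 60 N. Pads are 20 mm wide; open, the fingers measure 115 mm over their backs; the gripper's body (75 mm by 178 mm) begins 61 mm behind the grasp point.
Start: joints at [-1.455, 0.359, 1.51, -0, 1.272, -0.115], TCP at [0.137, -0.584, 0.198] pointing down, gripper open.
Joint ranges: [-2.97, 2.97], [-1.01, 2.36], [0.21, 2.38], [-0.96, 4.11], [0.2, 2.71], [-2.98, 2.98]. Speed limits (rad/s): [2.39, 2.39, 3.14, 3.14, 3.14, 3.14].

### API

Orientations are given as a unit quaternion [x, y, z, w].
In Python, from rig import state, viewer, job_done, robot gives the robot as it stands. The module is installed in compiled form; this text tells all that it offers.
- The arm moves only by the shell command python3 -m creep 'ROWS' [FORCE]. ROWS is JSON, a list of rows, each an object with "rot": the turn, a rotation vector about the tool's x, y, z in degrees, a list of three; "offset": the shift along the tool's x, y, z in m, a list of three; "claw": the opening, from -1 (shut) to 1 (fully open). A call has exactly 5 rows; each row shifts and turns the commanded pose from where the row before left it, along the tool's axes as they then stand; what a row does not reach is not made up. A row lasts 1/10 s, in which the tool goes at most 50 mm and 8.59 degrees, less where a joint would pass 70% of its speed; a pose out of reach is approached as far as the arm can. A call with a gripper value outside its range is refused whole. The fingers move at their own pace and stop on an object; FORCE is the grip in N (left out, the last holds). Time passes only in rows, so rows that do not move let the fingers close, or fill a call up. It gives the time, the measured TCP pose, the force, the opening and the grip force at its end, in the units of the state.
- state(): the state, without advancing time (a new reading comes with each control period).
- viewer.capture(name): name is "scene" or "top"; returns (picture, depth): 420x560x3 uint8, blue, green, red; 420x560 float32, m along the optical axis (not along the pixel's ray), 0 where there is no reading.
- viewer.calibration(name): a dict with "fovy" (degrees; the focal length in pixels is half the picture's height over the tangent of half this angle, whatever the lens; pixels are square), "cx", "cy" (the principal point, pixels), "k1" (the pictures are not rectified: a ray, as slopes to the right and down, at radius r is drawn at 1 + k1 r^2 times it, then the intrinsics apply), "R" (3x3) and "t" (3): a world point X has camera coordinates R X + t. Camera axes: x right, y down, z forward; pixel columns grow to the right and rows downward; lengths in m; the calibration is good to about 2 mm. A picture is of the moment at which its call begins. calibration takes no time and is no camera call.
- job_done(): hands the job in; it is judged then, once.
Trained networks look in the newest picture that a camera, given by its name, has taken for a name from the list of things; names that differ only in an ending like _2 or _b are one class to them, and where a whole thing is asked for, a point or a joint stands for the part that bears it (a point fixed in the world has none). Each returns a list of dicts, best first, with "conf" (0 to 1); they miss things now and then, are a little off and sometimes report something else, mostly with a low value. They report only what shows in the picture. A call takes as long as a camera call.
- viewer.look_for(camera, query): "centre" ([x, y, z] in m, in the coordinates of the camera as it stood for that picture, good to about 4 mm: the middle of the surface that is visible of it).
- viewer.spot_point(camera, query): "centre" ([x, y, z] in m, in the coordinates of the camera as it stood for that picture, good to about 4 mm: a listed point, or the origin of a listed thing).
The state is a dict: "time": time; "q": joint angles; "dq": joint speeds; "effort": joint torques, N m; "tool_pos": TCP position; "ee_rot": TCP orientation; "wrist_force": force on the tool from outside, world axes, zero at the start; "ft_torque": the same for the moment, N m; "grip_width": finger opening in m; "grip_force": force on a finger pad.
Only numpy, scipy, OpenCV 4.12 (cv2) and the standard library are available. Lean on these libraries where they do the work, as an engineer would, in place of code of your own. Each camera call takes 0.05 s, during which the arm holds its last target. There are 200 camera calls.

### The job

Get the platform shaker ready for the slide wash. First wind the crank of its levelling leg clockwise until the rubber foot stands firmly on the worktop and the crank has become clearly heavy to turn, but do not force it further. Then clear the slide carton and the cover-glass box off the platform onto the ribbed tray right of the shaker, without disturbing the two specimen cups there, lift every slide rack off its peg on the drain stand and stand it upright on the platform inside the rim, and last of all flip the power switch over to the other side.

Things in the scene. Friction and masses are not known exactly. Their poses are not given: they have to be found in the camera images.
- platform (a point): Centre of the shaker platform's top (black mat), 0.100 to 0.106 m above the worktop. Fixed flat plate, 204 mm (x) by 284 mm (y) inside a rim 4 mm thick, 10 mm high. x points to the shaker's back, y to its left, z up. Below it a white housing; along the housing's front (-x) side a grey control ledge 50 mm deep, its top 38 mm below this point.
- jack_axis (a point): Point on the vertical axis of the levelling leg at the shaker's front right corner: 65 mm in front of, 185 mm to the right of and 70 mm above point platform. The steel crank arm (16 mm wide) turns round it in a level plane, its top face 5 mm above this point. Axes as the shaker's.
- knob_top (a point): Top centre of the upright black crank knob: round grip, 23 mm in diameter, 40 mm high, on the end of the crank arm, 50 mm from the leg's axis; its top is 47 mm above jack_axis. It spins freely on its pin, so a gripper that carries it round need not turn.
- crank (a joint): Crank angle (rad), grows clockwise seen from above, lowering the foot 5 mm a turn; 0: fully up. Starts at 0 to 9; the foot touches 3 to 5 turns from 0 (it varies). Load on the knob: 0.7 N with the foot in the air; from touch it rises 9 N a turn (5 N if read at rest), and the foot's load about 160 N a turn. Firm: 40 to 400 N under the foot; aim for 120 N. Holds when let go.
- jack_foot: Round rubber foot of the levelling leg, 50 mm across, on the leg's axis. Origin: centre of its underside. At the start it hangs 10 to 24 mm over the worktop.
- switch_pivot (a point): Pivot of the power switch, 4 mm above the control ledge's top; 124 mm in front of, 35 mm to the right of and 34 mm below point platform. Axes as the shaker's. The bat swings in the shaker's y-z plane.
- switch_tip (a point): Tip of the power switch's steel bat, 36 mm from its pivot; the bat is 9 mm thick near the tip.
- power_switch (a joint): Angle of the power switch (rad): 0 is off, as it starts (bat leans 0.38 rad from upright to the shaker's left, +y); 0.76 is on (leans as far to the right, -y). A spring snaps it away from the middle; about 2 N at the tip pushes it over.
- drain_stand: Fixed steel drain stand. Origin: centre of the underside of its drip tray, 126 (x) by 238 (y) mm. A rail at x = +50 mm carries three pegs, 8 mm thick, at y = -72, 0 and +72 mm, axis 135 mm up, pointing to -x as far as x = -14 mm; the end is turned up to 151 mm height at x = -20 mm. A rack's bar hangs at x = +12 mm; lift it 20 to 50 mm, then draw it 90 mm to -x before raising it further.
- slide_rack_1: Slide rack, 2 or 3 present, alike (None if absent), 0.13 kg: tray of glass slides, 84 (x) by 56 (y) by 34 mm high, with a fixed wire bail in its y-z plane: legs at y = +-26 mm, top bar 6 mm thick, axis 99 mm above the underside. Grey grip tab 26 (x) by 11 (y) mm on the bar's middle, 102 to 133 mm up. Origin: centre of the underside, z up. Hangs with the bar on a peg, its y along the stand's y.
- slide_rack_2: Slide rack, 2 or 3 present, alike (None if absent), 0.13 kg: tray of glass slides, 84 (x) by 56 (y) by 34 mm high, with a fixed wire bail in its y-z plane: legs at y = +-26 mm, top bar 6 mm thick, axis 99 mm above the underside. Grey grip tab 26 (x) by 11 (y) mm on the bar's middle, 102 to 133 mm up. Origin: centre of the underside, z up. Hangs with the bar on a peg, its y along the stand's y.
- slide_rack_3: Slide rack, 2 or 3 present, alike (None if absent), 0.13 kg: tray of glass slides, 84 (x) by 56 (y) by 34 mm high, with a fixed wire bail in its y-z plane: legs at y = +-26 mm, top bar 6 mm thick, axis 99 mm above the underside. Grey grip tab 26 (x) by 11 (y) mm on the bar's middle, 102 to 133 mm up. Origin: centre of the underside, z up. Hangs with the bar on a peg, its y along the stand's y.
- slides_carton: Flat carton of slides, 60 (x) by 83 (y) by 34 mm high, 0.16 kg. Origin: centre of the underside, z up. Starts lying on the platform.
- coverglass_box: Small flat box of cover glasses, 55 by 55 by 22 mm high, 0.07 kg. Origin: centre of the underside, z up. Starts lying on the platform.
- cup_tray: Fixed ribbed aluminium tray at the front right of the worktop, to the right of the shaker, 170 mm (x) by 300 mm (y), rim 12 mm high; things stand on its ribs, 7 mm above its underside. Origin: centre of the underside. Two specimen cups stand in its right half (-y); its left half is free.
- specimen_cup_1: Specimen cup with an orange lid, 61 mm in diameter, 68 mm high, standing in the tray's right half (-y); it belongs there and is to be left alone. Origin: centre of its underside.
- specimen_cup_2: Specimen cup with an orange lid, 61 mm in diameter, 68 mm high, standing in the tray's right half (-y); it belongs there and is to be left alone. Origin: centre of its underside.

How it is judged:
By the outcome, as a careful person would: the job done as asked, in the order asked, and still so for the second after the job is handed in, with the robot touching nothing.
Of slide_rack_1, slide_rack_2, slide_rack_3 only 2 to 3 are there at a start; the rules pass over those that are not, and their reading is None.
At some moment in a run one of slides_carton, coverglass_box may be knocked a few centimetres aside while the robot is not near it.
It also fails if it takes over 210 s, if anything falls off the work surface, if the arm or the gripper's body presses on something with over 40 N, if the wrist force passes 120 N, or if a joint passes its speed limit or range.

## Working session

There is one attempt and no reset: what is moved stays moved. The work goes in short steps, Python scripts to look and compute and a shell command to move; the robot and the scene stay as the last step left them, time stands still between calls to the robot, and variables do not carry over. Pictures are saved under pics/ and viewed, at most 14 in all, crops included, and the job is handed in when it is done.

```bash
mkdir -p pics; ls; cat > h.py <<'E'
import numpy as np, cv2, sys
from rig import state, viewer, job_done, robot
def w(cam,c):
    k=viewer.calibration(cam); return np.array(k["R"]).T@(np.array(c)-np.array(k["t"]))
def find(cam,q,f="spot_point"):
    return [(round(d["conf"],2),np.round(w(cam,d["centre"]),3).tolist()) for d in getattr(viewer,f)(cam,q)]
def px2w(cam,u,v,d):
    k=viewer.calibration(cam); f=210/np.tan(np.radians(k["fovy"])/2)
    K=np.array([[f,0,k["cx"]],[0,f,k["cy"]],[0,0,1]])
    p=cv2.undistortPoints(np.array([[[u,v]]],float),K,np.array([k["k1"],0,0,0,0]))[0,0]
    return w(cam,np.array([p[0],p[1],1])*d)
def snap(cam,name):
    im,d=viewer.capture(cam); cv2.imwrite(f"pics/{name}.png",im); return im,d
E
python3 - <<'E'
from h import *
for c in ("scene","top"):
    snap(c,c+"0")
    for q in "platform jack_axis knob_top jack_foot switch_pivot switch_tip drain_stand slide_rack_1 slides_carton coverglass_box cup_tray specimen_cup_1".split():
        print(c,q,find(c,q))
s=state();print(s["time"],s["tool_pos"],s["ee_rot"],s["wrist_force"],robot.grasp_offset)
E
```

```text
pics
scene platform [(0.67, [0.629, -0.012, 0.1])]
scene jack_axis [(0.64, [0.583, -0.205, 0.168])]
scene knob_top [(0.38, [0.557, -0.24, 0.217])]
scene jack_foot [(0.45, [0.585, -0.204, 0.018])]
scene switch_pivot [(0.68, [0.508, -0.06, 0.069])]
scene switch_tip []
scene drain_stand []
scene slide_rack_1 [(0.77, [0.531, 0.439, 0.04])]
scene slides_carton [(0.78, [0.619, -0.076, 0.105])]
scene coverglass_box [(0.45, [0.627, 0.052, 0.103])]
scene cup_tray [(0.9, [0.533, -0.452, 0.0])]
scene specimen_cup_1 [(0.72, [0.486, -0.551, 0.006]), (0.58, [0.574, -0.553, 0.004])]
top platform [(0.97, [0.631, -0.007, 0.104])]
top jack_axis [(0.84, [0.58, -0.202, 0.173])]
top knob_top [(0.51, [0.554, -0.244, 0.215])]
top jack_foot [(0.6, [0.584, -0.202, 0.017])]
top switch_pivot [(0.72, [0.506, -0.058, 0.066])]
top switch_tip []
top drain_stand [(0.64, [0.544, 0.365, 0.002])]
top slide_rack_1 [(0.81, [0.581, 0.305, 0.045]), (0.69, [0.528, 0.44, 0.045])]
top slides_carton [(0.66, [0.622, -0.08, 0.102])]
top coverglass_box [(0.58, [0.624, 0.055, 0.101]), (0.49, [0.58, 0.305, 0.046])]
top cup_tray [(0.61, [0.532, -0.458, 0.001])]
top specimen_cup_1 [(0.86, [0.486, -0.549, 0.005]), (0.82, [0.572, -0.548, 0.009]), (0.27, [0.581, -0.202, 0.019])]
1.3 [ 0.13724928 -0.58403795  0.19839427] [ 9.93350567e-01  1.15128808e-01  8.53516931e-06 -8.78319777e-05] [ 0.14444442 -0.09114594  0.83353865] 0.0187
```

View pics/top0.png

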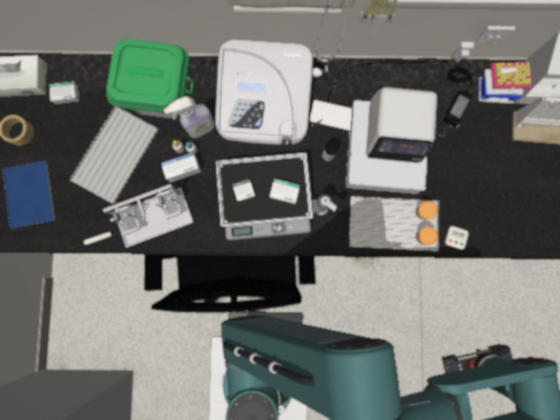

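View pics/scene0.png

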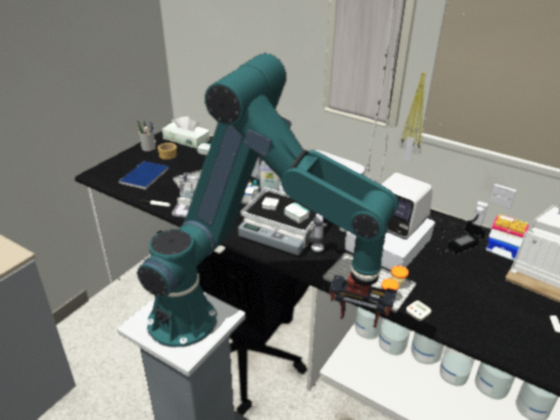

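```bash
cat >> h.py <<'E'
def cloud(cam,d):
    k=viewer.calibration(cam); f=210/np.tan(np.radians(k["fovy"])/2)
    K=np.array([[f,0,k["cx"]],[0,f,k["cy"]],[0,0,1]])
    v,u=np.mgrid[:420,:560]
    p=cv2.undistortPoints(np.stack([u,v],-1).reshape(-1,1,2).astype(float),K,np.array([k["k1"],0,0,0,0])).reshape(420,560,2)
    c=np.dstack([p,np.ones((420,560))])*d[...,None]
    return (c-np.array(k["t"]))@np.array(k["R"])
def proj(cam,X):
    k=viewer.calibration(cam); f=210/np.tan(np.radians(k["fovy"])/2)
    c=np.array(k["R"])@np.array(X)+np.array(k["t"]); s=c[:2]/c[2]; s=s*(1+k["k1"]*(s@s)); return s*f+[k["cx"],k["cy"]]
E
python3 - <<'E'
from h import *
im,d=snap("top","t1"); C=cloud("top",d); np.save("C0.npy",C)
big=cv2.resize(im[140:260,90:460],None,fx=2.15,fy=2.15*1,interpolation=cv2.INTER_CUBIC)
for n,X in dict(P=[.63,-.009,.103],J=[.582,-.2035,.17],K=[.555,-.242,.216],S=[.507,-.059,.068]).items():
    p=proj("top",X); print(n,p.round(1)); 
cv2.imwrite("pics/crop.png",big)
x,y,z=C[...,0],C[...,1],C[...,2]
for nm,m in dict(right_dev=(y<-.2)&(y>-.6)&(x>.62)&(x<1),crank=(x>.5)&(x<.65)&(y<-.15)&(y>-.27),behind=(x>.75)&(abs(y)<.3),stand=(x>.42)&(x<.68)&(y>.25)&(y<.5),left=(y>.15)&(y<.3)&(x>.5)).items():
    print(nm,"zmax",z[m].max().round(3), "ranges z>.13", [ (a[m&(z>.13)].min().round(3),a[m&(z>.13)].max().round(3)) for a in (x,y)])
# clusters of crank top
m=(x>.5)&(x<.66)&(y<-.15)&(y>-.28)&(z>.19); print("knobpts",m.sum(),C[m].mean(0).round(4), C[m].min(0),C[m].max(0))
m=(x>.5)&(x<.66)&(y<-.15)&(y>-.28)&(z>.15)&(z<.19); print("armpts",m.sum(),C[m].mean(0).round(4),C[m].min(0),C[m].max(0))
# boxes
for nm,a,b in(("cart",-.14,-.03),("cg",.01,.1)):
    m=(x>.56)&(x<.70)&(y>a)&(y<b)&(z>.116); print(nm,m.sum(),C[m].mean(0).round(3)); r=cv2.minAreaRect((C[m][:,:2]*1000).astype(np.float32)); print(r)
m=(x>.42)&(x<.68)&(y>.25)&(y<.5)&(z>.155);print("tabs",m.sum(),C[m].round(3)[::3].tolist())
for q in("slides_carton","coverglass_box","slide_rack_1"): print(q,find("top",q,"look_for"))
E
```

```text
P [262.9 188.8]
J [325.  201.2]
K [339.4 208.1]
S [277.9 227.8]
right_dev zmax 0.28 ranges z>.13 [(np.float64(0.718), np.float64(0.921)), (np.float64(-0.522), np.float64(-0.22))]
crank zmax 0.226 ranges z>.13 [(np.float64(0.54), np.float64(0.603)), (np.float64(-0.253), np.float64(-0.18))]
behind zmax 0.443 ranges z>.13 [(np.float64(0.751), np.float64(1.145)), (np.float64(-0.3), np.float64(0.3))]
stand zmax 0.181 ranges z>.13 [(np.float64(0.496), np.float64(0.633)), (np.float64(0.277), np.float64(0.489))]
left zmax 0.331 ranges z>.13 [(np.float64(0.549), np.float64(1.145)), (np.float64(0.15), np.float64(0.3))]
knobpts 59 [ 0.5506 -0.2404  0.2163] [ 0.54009227 -0.25299851  0.19039753] [ 0.56160886 -0.23089106  0.22602357]
armpts 203 [ 0.5771 -0.2045  0.1717] [ 0.54378314 -0.23537817  0.15074665] [ 0.60306473 -0.17964031  0.1897733 ]
cart 500 [ 0.617 -0.078  0.137]
((614.7562866210938, -77.20848083496094), (82.49022674560547, 68.58618927001953), 75.78718566894531)
cg 303 [0.622 0.053 0.125]
((622.1580200195312, 53.62322235107422), (55.13774490356445, 55.10505294799805), 17.8646144866943
[... 222 characters left out ...]
576, 0.304, 0.169], [0.577, 0.297, 0.163], [0.572, 0.298, 0.179], [0.575, 0.295, 0.157], [0.57, 0.297, 0.173], [0.569, 0.301, 0.157], [0.541, 0.439, 0.165], [0.536, 0.436, 0.179], [0.539, 0.435, 0.157], [0.534, 0.437, 0.177], [0.536, 0.434, 0.159], [0.531, 0.439, 0.172], [0.532, 0.433, 0.162], [0.528, 0.434, 0.175], [0.53, 0.431, 0.158], [0.524, 0.434, 0.176], [0.527, 0.431, 0.158], [0.521, 0.433, 0.177], [0.523, 0.429, 0.164], [0.518, 0.43, 0.178], [0.521, 0.357, 0.156], [0.516, 0.434, 0.166]]
slides_carton [(0.64, [0.619, -0.078, 0.138])]
coverglass_box [(0.86, [0.628, 0.055, 0.123])]
slide_rack_1 [(0.96, [0.58, 0.298, 0.067]), (0.88, [0.522, 0.435, 0.075]), (0.31, [0.587, -0.017, 0.102])]
```

View pics/crop.png

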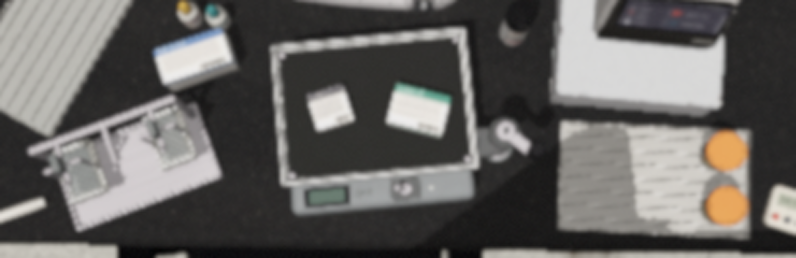

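```bash
python3 -m creep '[{"rot":[0,0,6.6],"offset":[0,0,-0.03],"claw":1},{"rot":[0,0,6.6],"offset":[0,0,-0.03],"claw":1},{"rot":[0,0,0],"offset":[0,0,-0.04],"claw":0.2},{"rot":[0,0,0],"offset":[0.032,-0.0264,0],"claw":0.2},{"rot":[0,0,0],"offset":[0.032,-0.0264,0],"claw":0.2}]' 20
for i in 1 2; do python3 -m creep '[{"rot":[0,0,0],"offset":[0.032,-0.0264,0],"claw":0.2},{"rot":[0,0,0],"offset":[0.032,-0.0264,0],"claw":0.2},{"rot":[0,0,0],"offset":[0.032,-0.0264,0],"claw":0.2},{"rot":[0,0,0],"offset":[0.032,-0.0264,0],"claw":0.2},{"rot":[0,0,0],"offset":[0.032,-0.0264,0],"claw":0.2}]'; done
```

```text
time: 2.0
tool_pos: [0.2015, -0.5322, 0.3]
ee_rot: [1.0, -0.001, 0.0, 0.002]
wrist_force: [0.9, 0.4, -0.8]
grip_width: 0.0672
grip_force: 0.0
time: 2.5
tool_pos: [0.3623, -0.398, 0.2986]
ee_rot: [1.0, 0.0, 0.0, 0.0]
wrist_force: [0.5, -0.7, -0.0]
grip_width: 0.0527
grip_force: 0.0
time: 3.0
tool_pos: [0.5223, -0.2658, 0.2986]
ee_rot: [1.0, 0.0, 0.0, 0.0]
wrist_force: [0.3, -2.1, 0.2]
grip_width: 0.0526
grip_force: 0.0
```

```bash
python3 -m creep '[{"rot":[0,0,0],"offset":[0.015,-0.0125,0],"claw":0.2},{"rot":[0,0,0],"offset":[0.015,-0.0125,0],"claw":0.2},{"rot":[0,0,0],"offset":[0,0,0.035],"claw":0.2},{"rot":[0,0,0],"offset":[0,0,0.03],"claw":0.2},{"rot":[0,0,0],"offset":[0,0,0.02],"claw":0.2}]'
python3 -m creep '[{"rot":[0,0,0],"offset":[0,0,0.015],"claw":0.2},{"rot":[0,0,0],"offset":[0,0,0.015],"claw":0.2},{"rot":[0,0,0],"offset":[0,0,0],"claw":-1},{"rot":[0,0,0],"offset":[0,0,0],"claw":-1},{"rot":[0,0,0],"offset":[0,0,0],"claw":-1}]' 20
python3 -m creep '[{"rot":[0,0,0],"offset":[0,0,0],"claw":-1},{"rot":[0,0,0],"offset":[0,0,0],"claw":-1},{"rot":[0,0,0],"offset":[0,0,0],"claw":-1},{"rot":[0,0,0],"offset":[0,0,0],"claw":-1},{"rot":[0,0,0],"offset":[0,0,0],"claw":-1}]' 20
python3 - <<'E'
from h import *
im,d=snap("scene","s1"); u,v=proj("scene",[.555,-.24,.2]).astype(int); print(u,v)
cv2.imwrite("pics/s1c.png",cv2.resize(im[v-70:v+70,u-90:u+90],None,fx=4,fy=4,interpolation=cv2.INTER_CUBIC))
E
```

```text
time: 3.5
tool_pos: [0.5503, -0.2412, 0.2113]
ee_rot: [1.0, 0.001, -0.001, -0.001]
wrist_force: [-0.4, -0.1, -0.0]
grip_width: 0.0529
grip_force: 0.0
time: 4.0
tool_pos: [0.5517, -0.2425, 0.1845]
ee_rot: [1.0, 0.0, 0.001, 0.0]
wrist_force: [-0.3, 0.4, -0.4]
grip_width: 0.032
grip_force: 0.0
time: 4.5
tool_pos: [0.5518, -0.2423, 0.1844]
ee_rot: [1.0, 0.0, 0.001, 0.0]
wrist_force: [-0.9, 1.3, 5.9]
grip_width: 0.0224
grip_force: 20.0
324 217
```

View pics/s1c.png

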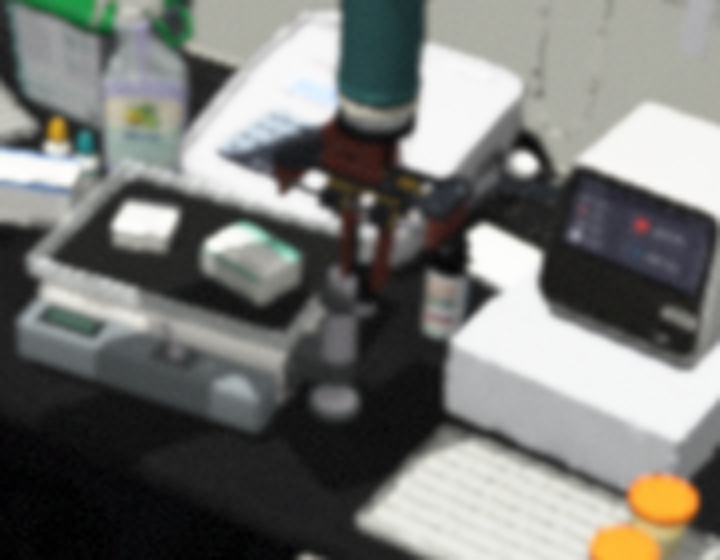

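```bash
python3 -c "
import numpy as np
for k in range(20):
    d=np.radians(133.4-18*k); print(k,round(15.64*np.cos(d),1),round(-15.64*np.sin(d),1))"
```

```text
0 -10.7 -11.4
1 -6.7 -14.1
2 -2.0 -15.5
3 2.9 -15.4
4 7.5 -13.7
5 11.4 -10.7
6 14.1 -6.7
7 15.5 -2.0
8 15.4 2.9
9 13.7 7.5
10 10.7 11.4
11 6.7 14.1
12 2.0 15.5
13 -2.9 15.4
14 -7.5 13.7
15 -11.4 10.7
16 -14.1 6.7
17 -15.5 2.0
18 -15.4 -2.9
19 -13.7 -7.5
```

```bash
python3 -m creep '[{"rot":[0,0,0],"offset":[-0.0107,-0.0114,0],"claw":-1},{"rot":[0,0,0],"offset":[-0.0067,-0.0141,0],"claw":-1},{"rot":[0,0,0],"offset":[-0.002,-0.0155,0],"claw":-1},{"rot":[0,0,0],"offset":[0.0029,-0.0154,0],"claw":-1},{"rot":[0,0,0],"offset":[0.0075,-0.0137,0],"claw":-1}]'; cd .;python3 -c "
from h import *
s=state();print(s['tool_pos'],s['wrist_force'])"
```

```text
time: 5.05
tool_pos: [0.5414, -0.1717, 0.1844]
ee_rot: [1.0, 0.0, -0.0, 0.0]
wrist_force: [0.1, -1.2, 5.3]
grip_width: 0.0224
grip_force: 20.0
[ 0.54135008 -0.17170889  0.18440206] [ 0.05392638 -1.16787965  5.32085877]
```

```bash
python3 -m creep '[{"rot":[0,0,0],"offset":[0.0114,-0.0107,0],"claw":-1},{"rot":[0,0,0],"offset":[0.0141,-0.0067,0],"claw":-1},{"rot":[0,0,0],"offset":[0.0155,-0.002,0],"claw":-1},{"rot":[0,0,0],"offset":[0.0154,0.0029,0],"claw":-1},{"rot":[0,0,0],"offset":[0.0137,0.0075,0],"claw":-1}]'
python3 -m creep '[{"rot":[0,0,0],"offset":[0.0107,0.0114,0],"claw":-1},{"rot":[0,0,0],"offset":[0.0067,0.0141,0],"claw":-1},{"rot":[0,0,0],"offset":[0.002,0.0155,0],"claw":-1},{"rot":[0,0,0],"offset":[-0.0029,0.0154,0],"claw":-1},{"rot":[0,0,0],"offset":[-0.0075,0.0137,0],"claw":-1}]'
python3 -m creep '[{"rot":[0,0,0],"offset":[-0.0114,0.0107,0],"claw":-1},{"rot":[0,0,0],"offset":[-0.0141,0.0067,0],"claw":-1},{"rot":[0,0,0],"offset":[-0.0155,0.002,0],"claw":-1},{"rot":[0,0,0],"offset":[-0.0154,-0.0029,0],"claw":-1},{"rot":[0,0,0],"offset":[-0.0137,-0.0075,0],"claw":-1}]'
```

```text
time: 5.55
tool_pos: [0.613, -0.1629, 0.1844]
ee_rot: [1.0, 0.001, 0.0, 0.0]
wrist_force: [-4.1, -4.0, 5.7]
grip_width: 0.0225
grip_force: 20.0
time: 6.05
tool_pos: [0.6208, -0.2331, 0.1843]
ee_rot: [1.0, 0.0, -0.0, -0.0]
wrist_force: [-4.3, 4.8, 8.8]
grip_width: 0.0224
grip_force: 20.0
time: 6.55
tool_pos: [0.5517, -0.2425, 0.1844]
ee_rot: [1.0, -0.0, 0.001, 0.0]
wrist_force: [5.3, 3.4, 4.6]
grip_width: 0.0229
grip_force: 20.0
```

```bash
python3 -m creep '[{"rot":[0,0,0],"offset":[-0.0099,-0.012,0],"claw":-1},{"rot":[0,0,0],"offset":[-0.0066,-0.0138,0],"claw":-1},{"rot":[0,0,0],"offset":[-0.002,-0.0152,0],"claw":-1},{"rot":[0,0,0],"offset":[0.0028,-0.0151,0],"claw":-1},{"rot":[0,0,0],"offset":[0.0074,-0.0134,0],"claw":-1}]'
python3 -m creep '[{"rot":[0,0,0],"offset":[0.0112,-0.0105,0],"claw":-1},{"rot":[0,0,0],"offset":[0.0138,-0.0066,0],"claw":-1},{"rot":[0,0,0],"offset":[0.0152,-0.002,0],"claw":-1},{"rot":[0,0,0],"offset":[0.0151,0.0028,0],"claw":-1},{"rot":[0,0,0],"offset":[0.0134,0.0074,0],"claw":-1}]'
python3 -m creep '[{"rot":[0,0,0],"offset":[0.0105,0.0112,0],"claw":-1},{"rot":[0,0,0],"offset":[0.0066,0.0138,0],"claw":-1},{"rot":[0,0,0],"offset":[0.002,0.0152,0],"claw":-1},{"rot":[0,0,0],"offset":[-0.0028,0.0151,0],"claw":-1},{"rot":[0,0,0],"offset":[-0.0074,0.0134,0],"claw":-1}]'
python3 -m creep '[{"rot":[0,0,0],"offset":[-0.0112,0.0105,0],"claw":-1},{"rot":[0,0,0],"offset":[-0.0138,0.0066,0],"claw":-1},{"rot":[0,0,0],"offset":[-0.0152,0.002,0],"claw":-1},{"rot":[0,0,0],"offset":[-0.0151,-0.0028,0],"claw":-1},{"rot":[0,0,0],"offset":[-0.0134,-0.0074,0],"claw":-1}]'
cd .;python3 -c "
from h import *
snap('scene','s2'); print(find('scene','jack_foot'))"
```

```text
time: 7.05
tool_pos: [0.5412, -0.1719, 0.1844]
ee_rot: [1.0, 0.0, -0.001, -0.0]
wrist_force: [-0.7, 1.3, 6.9]
grip_width: 0.0223
grip_force: 20.0
time: 7.55
tool_pos: [0.6127, -0.1628, 0.1844]
ee_rot: [1.0, 0.001, 0.001, -0.0]
wrist_force: [-2.5, -0.3, 5.6]
grip_width: 0.0222
grip_force: 20.0
time: 8.05
tool_pos: [0.6209, -0.2329, 0.1843]
ee_rot: [1.0, 0.0, 0.0, -0.0]
wrist_force: [-2.5, 3.7, 7.3]
grip_width: 0.0221
grip_force: 20.0
time: 8.55
tool_pos: [0.552, -0.2426, 0.1844]
ee_rot: [1.0, -0.0, 0.001, 0.001]
wrist_force: [2.4, -0.4, 4.9]
grip_width: 0.0224
grip_force: 20.0
[(0.55, [0.561, -0.24, 0.217]), (0.47, [0.583, -0.203, 0.008]), (0.46, [0.617, -0.076, 0.106])]
```

```bash
python3 -m creep '[{"rot":[0,0,0],"offset":[-0.0105,-0.0112,0],"claw":-1},{"rot":[0,0,0],"offset":[-0.0066,-0.0138,0],"claw":-1},{"rot":[0,0,0],"offset":[-0.002,-0.0152,0],"claw":-1},{"rot":[0,0,0],"offset":[0.0028,-0.0151,0],"claw":-1},{"rot":[0,0,0],"offset":[0.0074,-0.0134,0],"claw":-1}]' | grep -v grip
python3 -m creep '[{"rot":[0,0,0],"offset":[0.0112,-0.0105,0],"claw":-1},{"rot":[0,0,0],"offset":[0.0138,-0.0066,0],"claw":-1},{"rot":[0,0,0],"offset":[0.0152,-0.002,0],"claw":-1},{"rot":[0,0,0],"offset":[0.0151,0.0028,0],"claw":-1},{"rot":[0,0,0],"offset":[0.0134,0.0074,0],"claw":-1}]'| grep -v grip
python3 -m creep '[{"rot":[0,0,0],"offset":[0.0105,0.0112,0],"claw":-1},{"rot":[0,0,0],"offset":[0.0066,0.0138,0],"claw":-1},{"rot":[0,0,0],"offset":[0.002,0.0152,0],"claw":-1},{"rot":[0,0,0],"offset":[-0.0028,0.0151,0],"claw":-1},{"rot":[0,0,0],"offset":[-0.0074,0.0134,0],"claw":-1}]'| grep -v grip
python3 -m creep '[{"rot":[0,0,0],"offset":[-0.0112,0.0105,0],"claw":-1},{"rot":[0,0,0],"offset":[-0.0138,0.0066,0],"claw":-1},{"rot":[0,0,0],"offset":[-0.0152,0.002,0],"claw":-1},{"rot":[0,0,0],"offset":[-0.0151,-0.0028,0],"claw":-1},{"rot":[0,0,0],"offset":[-0.0134,-0.0074,0],"claw":-1}]'| grep -v grip
cd .;python3 -c "
from h import *
snap('scene','s3'); print(find('scene','jack_foot'))"
```

```text
time: 9.15
tool_pos: [0.5413, -0.1719, 0.1844]
ee_rot: [1.0, 0.0, -0.001, -0.0]
wrist_force: [-2.4, -0.0, 8.2]
time: 9.65
tool_pos: [0.6128, -0.1629, 0.1844]
ee_rot: [1.0, 0.001, 0.001, -0.0]
wrist_force: [-2.5, -0.3, 6.3]
time: 10.15
tool_pos: [0.6209, -0.2328, 0.1843]
ee_rot: [1.0, 0.0, 0.0, -0.0]
wrist_force: [-2.3, 3.5, 7.9]
time: 10.65
tool_pos: [0.5523, -0.2428, 0.1844]
ee_rot: [1.0, -0.0, 0.001, 0.001]
wrist_force: [2.3, 0.1, 5.0]
[(0.54, [0.587, -0.206, 0.002])]
```

```bash
python3 -m creep '[{"rot":[0,0,0],"offset":[-0.0105,-0.0112,0],"claw":-1},{"rot":[0,0,0],"offset":[-0.0066,-0.0138,0],"claw":-1},{"rot":[0,0,0],"offset":[-0.002,-0.0152,0],"claw":-1},{"rot":[0,0,0],"offset":[0.0028,-0.0151,0],"claw":-1},{"rot":[0,0,0],"offset":[0.0074,-0.0134,0],"claw":-1}]' | grep -v grip
python3 -m creep '[{"rot":[0,0,0],"offset":[0.0112,-0.0105,0],"claw":-1},{"rot":[0,0,0],"offset":[0.0138,-0.0066,0],"claw":-1},{"rot":[0,0,0],"offset":[0.0152,-0.002,0],"claw":-1},{"rot":[0,0,0],"offset":[0.0151,0.0028,0],"claw":-1},{"rot":[0,0,0],"offset":[0.0134,0.0074,0],"claw":-1}]'| grep -v grip

```

```text
time: 11.25
tool_pos: [0.5409, -0.1725, 0.1845]
ee_rot: [1.0, 0.0, -0.001, 0.0]
wrist_force: [-5.2, -1.7, 9.8]
time: 11.75
tool_pos: [0.6115, -0.1618, 0.1845]
ee_rot: [1.0, 0.001, -0.0, -0.001]
wrist_force: [-4.4, 3.1, 10.9]
```

```bash
python3 -m creep '[{"rot":[0,0,0],"offset":[0,0,0],"claw":-1},{"rot":[0,0,0],"offset":[0,0,0],"claw":-1},{"rot":[0,0,0],"offset":[0,0,0],"claw":-1},{"rot":[0,0,0],"offset":[0,0,0],"claw":-1},{"rot":[0,0,0],"offset":[0,0,0],"claw":-1}]' | grep -v grip
python3 -m creep '[{"rot":[0,0,0],"offset":[0.0105,0.0112,0],"claw":-1},{"rot":[0,0,0],"offset":[0.0066,0.0138,0],"claw":-1},{"rot":[0,0,0],"offset":[0.002,0.0152,0],"claw":-1},{"rot":[0,0,0],"offset":[-0.0028,0.0151,0],"claw":-1},{"rot":[0,0,0],"offset":[-0.0074,0.0134,0],"claw":-1}]'| grep -v grip
python3 -m creep '[{"rot":[0,0,0],"offset":[0,0,0],"claw":-1},{"rot":[0,0,0],"offset":[0,0,0],"claw":-1},{"rot":[0,0,0],"offset":[0,0,0],"claw":-1},{"rot":[0,0,0],"offset":[0,0,0],"claw":-1},{"rot":[0,0,0],"offset":[0,0,0],"claw":-1}]' | grep -v grip

```

```text
time: 12.25
tool_pos: [0.6137, -0.1639, 0.1847]
ee_rot: [1.0, 0.0, 0.002, 0.0]
wrist_force: [4.0, 1.2, 4.9]
time: 12.75
tool_pos: [0.6224, -0.2308, 0.1846]
ee_rot: [1.0, 0.001, 0.002, -0.001]
wrist_force: [2.9, 8.0, 8.3]
time: 13.25
tool_pos: [0.6199, -0.2339, 0.1846]
ee_rot: [1.0, 0.0, -0.0, 0.001]
wrist_force: [-2.1, -3.6, 7.8]
```

```bash
python3 -m creep '[{"rot":[0,0,0],"offset":[0,0,0],"claw":0.2},{"rot":[0,0,0],"offset":[0,0,0],"claw":0.2},{"rot":[0,0,0],"offset":[0,0,0],"claw":0.2},{"rot":[0,0,0],"offset":[0,0,-0.02],"claw":0.2},{"rot":[0,0,0],"offset":[0,0,-0.03],"claw":0.2}]' 
python3 -m creep '[{"rot":[0,0,0],"offset":[0,0,-0.04],"claw":0.2},{"rot":[0,0,0],"offset":[0,0,-0.03],"claw":0.2},{"rot":[0,0,0],"offset":[-0.04,0,0],"claw":1},{"rot":[0,0,0],"offset":[-0.04,0.0,0],"claw":1},{"rot":[0,0,0],"offset":[-0.04,0.0,0],"claw":1}]' 
python3 -m creep '[{"rot":[0,0,0],"offset":[-0.04,0,0],"claw":1},{"rot":[0,0,0],"offset":[-0.04,0,0],"claw":1},{"rot":[0,0,0],"offset":[-0.02,0,0],"claw":1},{"rot":[0,0,0],"offset":[0,0.0,0],"claw":1},{"rot":[0,0,0],"offset":[0,0.0,0],"claw":1}]' | grep pos
cat > boxes.py <<'E'
from h import *
im,d=snap("top","tb"); C=cloud("top",d); x,y,z=C[...,0],C[...,1],C[...,2]
print(find("scene","jack_foot"),find("top","knob_top"))
for q in("slides_carton","coverglass_box"): print(q,find("top",q,"look_for"))
P=np.array([.630,-.009]); c,s=np.cos(.1),np.sin(.1)
X=(x-P[0])*c+(y-P[1])*s; Y=-(x-P[0])*s+(y-P[1])*c
m=((abs(X)<.092)&(abs(Y)<.132)&(z>.116)).astype(np.uint8)
n,L,st,_=cv2.connectedComponentsWithStats(m)
for i in range(1,n):
    if st[i,4]>80:
        q=C[L==i]; top=q[q[:,2]>np.percentile(q[:,2],60)-.006]; print(st[i,4],np.median(top[:,2]),cv2.minAreaRect((top[:,:2]*1000).astype(np.float32)))
p=proj("top",[.63,-.009,.1]).astype(int); cv2.imwrite("pics/tbc.png",cv2.resize(im[p[1]-50:p[1]+50,p[0]-70:p[0]+90],None,fx=5,fy=5,interpolation=cv2.INTER_CUBIC))
E
python3 boxes.py
```

```text
time: 13.75
tool_pos: [0.6184, -0.2312, 0.2311]
ee_rot: [1.0, 0.0, -0.003, -0.002]
wrist_force: [0.9, -0.6, -0.6]
grip_width: 0.0526
grip_force: 0.0
time: 14.25
tool_pos: [0.4989, -0.2319, 0.303]
ee_rot: [1.0, 0.001, -0.0, -0.0]
wrist_force: [-0.5, 0.7, 0.1]
grip_width: 0.0731
grip_force: 0.0
tool_pos: [0.4007, -0.2324, 0.3035]
[(0.54, [0.587, -0.206, 0.002])] [(0.46, [0.62, -0.235, 0.219])]
slides_carton [(0.82, [0.62, -0.078, 0.136])]
coverglass_box [(0.56, [0.625, 0.055, 0.123])]
498 0.13775604091366767 ((618.7655639648438, -78.02259063720703), (81.83433532714844, 59.447166442871094), 76.2269287109375)
302 0.12561255906931812 ((622.9693603515625, 53.85136413574219), (56.23194885253906, 55.14653015136719), 18.206153869628906)
```

```bash
python3 -c "
from h import *
print(state()['q'].round(2))
C=np.load('C0.npy');x,y,z=C[...,0],C[...,1],C[...,2]
m=(y<-.3)&(y>-.48)&(x>.6)&(x<.8)
for a in np.arange(.6,.78,.02):
  k=m&(x>a)&(x<a+.02); print(round(a,2),np.percentile(z[k],[10,90]).round(3))
m=(x>.4)&(x<.63)&(y<-.28)&(y>-.5)&(z>.004)&(z<.03); print(cv2.minAreaRect((C[m][:,:2]*1000).astype(np.float32)))
"
python3 -m creep '[{"rot":[0,0,0],"offset":[0.0365,-0.0257,0],"claw":1},{"rot":[0,0,0],"offset":[0.0365,-0.0257,0],"claw":1},{"rot":[0,0,0],"offset":[0.0365,-0.0257,0],"claw":1},{"rot":[0,0,0],"offset":[0.0365,-0.0257,0],"claw":1},{"rot":[0,0,0],"offset":[0.0365,-0.0257,0],"claw":1}]'
```

```text
[-0.67  0.07  1.63  0.    1.44  0.9 ]
0.6 [-0.002  0.011]
0.62 [-0.003  0.007]
0.64 [-0.    0.09]
0.66 [0.083 0.091]
0.68 [0.084 0.092]
0.7 [0.084 0.092]
0.72 [0.087 0.21 ]
0.74 [0.09  0.265]
0.76 [0.088 0.271]
0.78 [0.088 0.272]
((526.5221557617188, -390.3228454589844), (219.20718383789062, 205.71823120117188), 89.99484252929688)
time: 15.5
tool_pos: [0.5848, -0.1023, 0.3031]
ee_rot: [1.0, 0.001, -0.0, -0.0]
wrist_force: [1.1, -1.3, 0.3]
grip_width: 0.0878
grip_force: 0.0
```

View pics/tbc.png

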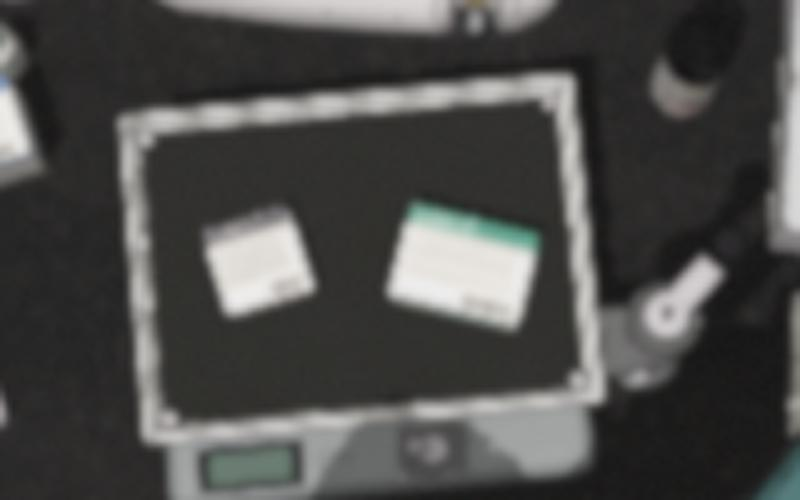

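```bash
python3 -m creep '[{"rot":[0,0,0],"offset":[0.035,-0.025,0],"claw":1},{"rot":[0,0,-8.47],"offset":[0,0,0.02],"claw":1},{"rot":[0,0,-8.47],"offset":[0,0,0.02],"claw":1},{"rot":[0,0,-8.47],"offset":[0,0,0.01],"claw":1},{"rot":[0,0,-8.47],"offset":[0,0,0.01],"claw":1}]' | grep time
python3 -m creep '[{"rot":[0,0,-8.47],"offset":[0,0,0],"claw":1},{"rot":[0,0,-8.47],"offset":[0,0,0],"claw":1},{"rot":[0,0,-8.47],"offset":[0,0,0],"claw":1},{"rot":[0,0,-8.47],"offset":[0,0,0],"claw":1},{"rot":[0,0,-8.47],"offset":[0,0,0],"claw":1}]'
python3 -m creep '[{"rot":[0,0,0],"offset":[0,0,0.02],"claw":1},{"rot":[0,0,0],"offset":[0,0,0.02],"claw":1},{"rot":[0,0,0],"offset":[0,0,0.015],"claw":1},{"rot":[0,0,0],"offset":[0,0,0],"claw":1},{"rot":[0,0,0],"offset":[0,0,0],"claw":1}]'
```

```text
time: 16.0
time: 16.5
tool_pos: [0.6184, -0.0784, 0.2429]
ee_rot: [0.785, 0.62, -0.0, -0.0]
wrist_force: [0.3, -0.1, -0.1]
grip_width: 0.0879
grip_force: 0.0
time: 17.0
tool_pos: [0.6181, -0.0786, 0.1882]
ee_rot: [0.787, 0.618, -0.0, -0.0]
wrist_force: [0.1, 0.2, 0.8]
grip_width: 0.088
grip_force: 0.0
```

```bash
python3 -m creep '[{"rot":[0,0,0],"offset":[0,0,0.025],"claw":1},{"rot":[0,0,0],"offset":[0,0,0.025],"claw":1},{"rot":[0,0,0],"offset":[0,0,0.015],"claw":1},{"rot":[0,0,0],"offset":[0,0,0.011],"claw":1},{"rot":[0,0,0],"offset":[0,0,0],"claw":-1}]' 15 | egrep 'pos|force'
python3 -m creep '[{"rot":[0,0,0],"offset":[0,0,0],"claw":-1},{"rot":[0,0,0],"offset":[0,0,0],"claw":-1},{"rot":[0,0,0],"offset":[0,0,0],"claw":-1},{"rot":[0,0,0],"offset":[0,0,0],"claw":-1},{"rot":[0,0,0],"offset":[0,0,0],"claw":-1}]'
python3 -m creep '[{"rot":[0,0,0],"offset":[0,0,-0.01],"claw":-1},{"rot":[0,0,0],"offset":[0,0,-0.03],"claw":-1},{"rot":[0,0,0],"offset":[0,0,-0.04],"claw":-1},{"rot":[0,0,0],"offset":[0,0,-0.04],"claw":-1},{"rot":[0,0,0],"offset":[0,0,-0.04],"claw":-1}]'
```

```text
tool_pos: [0.6176, -0.0787, 0.1118]
wrist_force: [0.1, 1.4, -0.6]
grip_force: 0.0
time: 18.0
tool_pos: [0.6181, -0.0789, 0.1132]
ee_rot: [0.787, 0.617, 0.0, 0.0]
wrist_force: [-0.1, -0.3, 4.6]
grip_width: 0.0434
grip_force: 2.0
time: 18.5
tool_pos: [0.6176, -0.0788, 0.2747]
ee_rot: [0.787, 0.617, 0.0, 0.0]
wrist_force: [0.6, -0.5, 0.6]
grip_width: 0.0036
grip_force: 0.0
```

```bash
python3 -m creep '[{"rot":[0,0,0],"offset":[-0.04,0.04,0],"claw":1},{"rot":[0,0,0],"offset":[-0.03,0.04,0],"claw":1},{"rot":[0,0,0],"offset":[-0.03,0.03,0],"claw":1},{"rot":[0,0,0],"offset":[-0.03,-0.04,0],"claw":1},{"rot":[0,0,0],"offset":[0,-0.04,0],"claw":1}]' | grep pos
python3 -m creep '[{"rot":[0,0,0],"offset":[0,-0.04,0],"claw":1},{"rot":[0,0,0],"offset":[0,-0.04,0],"claw":1},{"rot":[0,0,0],"offset":[0,-0.04,0],"claw":1},{"rot":[0,0,0],"offset":[0,-0.03,0],"claw":1},{"rot":[0,0,0],"offset":[0,0,0],"claw":1}]' | grep pos
python3 boxes.py
```

```text
tool_pos: [0.6125, -0.2109, 0.2701]
tool_pos: [0.4632, -0.1696, 0.2731]
[(0.54, [0.587, -0.206, 0.002])] [(0.63, [0.622, -0.238, 0.218])]
slides_carton [(0.88, [0.619, -0.076, 0.139])]
coverglass_box []
497 0.1380654300692101 ((619.1595458984375, -78.078857421875), (81.87944030761719, 58.88602066040039), 76.29642486572266)
301 0.12600422022338137 ((622.2139282226562, 53.44139862060547), (55.586429595947266, 55.19160461425781), 17.07282829284668)
```

View pics/tbc.png

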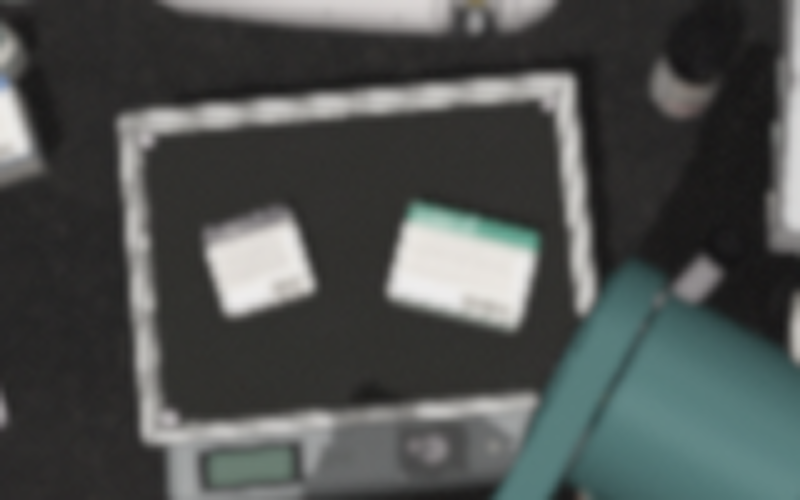

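```bash
python3 -m creep '[{"rot":[0,0,0],"offset":[0.0252,0.026,0],"claw":1},{"rot":[0,0,0],"offset":[0.0252,0.026,0],"claw":1},{"rot":[0,0,0],"offset":[0.0252,0.026,0],"claw":1},{"rot":[0,0,0],"offset":[0.0252,0.026,0],"claw":1},{"rot":[0,0,0],"offset":[0.0252,0.026,0],"claw":1}]' 
python3 -m creep '[{"rot":[0,0,0],"offset":[0,0,0.03],"claw":1},{"rot":[0,0,0],"offset":[0,0,0.03],"claw":1},{"rot":[0,0,0],"offset":[0,0,0.03],"claw":1},{"rot":[0,0,0],"offset":[0,0,0.03],"claw":1},{"rot":[0,0,0],"offset":[0,0,0],"claw":1}]'
python3 - <<'E'
from h import *
im,d=snap("scene","s4"); u,v=proj("scene",[.62,-.078,.14]).astype(int); print(u,v)
c=im[v-55:v+45,u-70:u+70].copy()
def mk(X,col):
    p=proj("scene",X)-[u-70,v-55]; cv2.circle(big,tuple((p*5).astype(int)),4,col,-1)
big=cv2.resize(c,None,fx=5,fy=5,interpolation=cv2.INTER_CUBIC)
mk([.619,-.078,.138],(0,0,255)); mk(state()["tool_pos"],(255,0,255)); cv2.imwrite("pics/s4c.png",big)
E
```

```text
time: 20.25
tool_pos: [0.6255, -0.0787, 0.2719]
ee_rot: [0.787, 0.618, -0.0, -0.0]
wrist_force: [0.2, -0.5, 0.3]
grip_width: 0.0877
grip_force: 0.0
time: 20.75
tool_pos: [0.6207, -0.0786, 0.1476]
ee_rot: [0.787, 0.618, -0.003, -0.003]
wrist_force: [-0.7, 1.1, -1.0]
grip_width: 0.088
grip_force: 0.0
296 208
```

View pics/s4c.png

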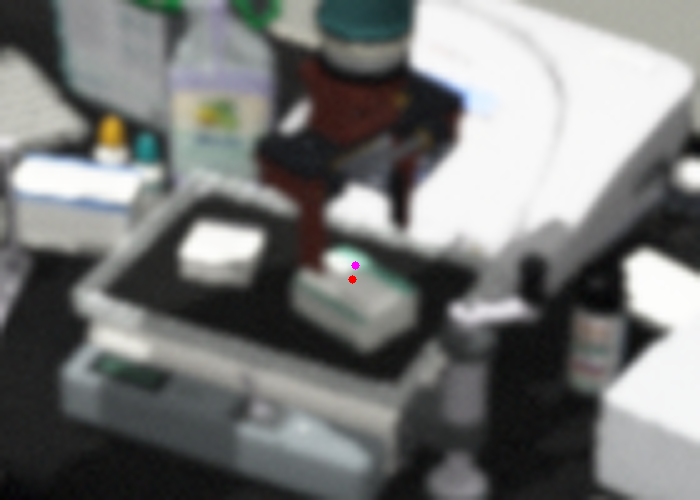

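```bash
python3 -m creep '[{"rot":[0,0,0],"offset":[0,0,0.02],"claw":1},{"rot":[0,0,0],"offset":[0,0,0.013],"claw":1},{"rot":[0,0,0],"offset":[0,0,0],"claw":1},{"rot":[0,0,0],"offset":[0,0,0],"claw":1},{"rot":[0,0,0],"offset":[0,0,0],"claw":0.3}]' 20
python3 -m creep '[{"rot":[0,0,0],"offset":[0,0,0],"claw":0.3},{"rot":[0,0,0],"offset":[0,0,0],"claw":0.3},{"rot":[0,0,0],"offset":[0,0,0],"claw":0.3},{"rot":[0,0,0],"offset":[0,0,0],"claw":0.3},{"rot":[0,0,0],"offset":[0,0,0],"claw":0.3}]'
python3 - <<'E'
from h import *
im,d=snap("scene","s5"); u,v=296,208
cv2.imwrite("pics/s5c.png",cv2.resize(im[v-55:v+45,u-70:u+70],None,fx=5,fy=5,interpolation=cv2.INTER_CUBIC))
s=state();print(s["q"],s["ft_torque"])
E
```

```text
time: 21.3
tool_pos: [0.6241, -0.0797, 0.1207]
ee_rot: [0.787, 0.617, 0.001, 0.001]
wrist_force: [-0.5, 0.3, 0.2]
grip_width: 0.0827
grip_force: 0.0
time: 21.8
tool_pos: [0.6232, -0.0795, 0.1195]
ee_rot: [0.787, 0.617, 0.0, -0.0]
wrist_force: [0.5, -0.4, 1.2]
grip_width: 0.0571
grip_force: 0.0
[-2.36822025e-01  4.74206655e-01  1.53350234e+00  1.18581132e-04
  1.13390657e+00  3.02862985e-03] [-0.05700309 -0.08919163  0.00052401]
```

View pics/s5c.png

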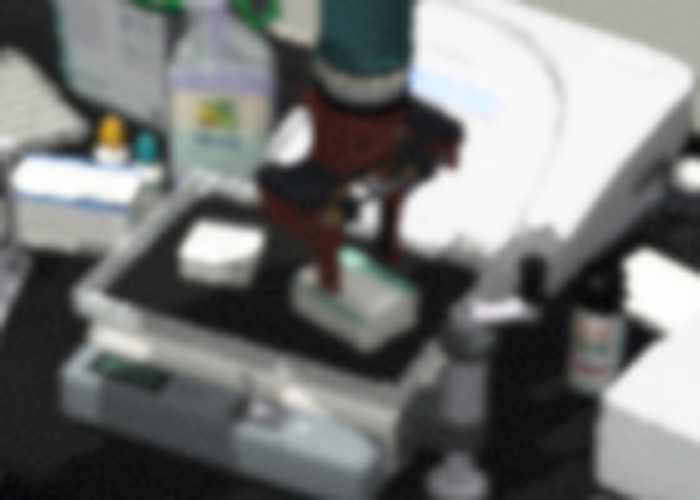

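```bash
python3 - <<'E'
from h import *
u,v=296,208
for X in ([.590,-.0715,.1195],[.590,-.0715,.14],[.597,-.073,.1195],[.597,-.073,.14],[.590,-.0708,.138],[.590,-.0708,.105],[.60,-.031,.138],[.58,-.112,.138],[.60,-.031,.105],[.58,-.112,.105]):
    print(X,((proj("scene",X)-[u-70,v-55])*5).round())
im,d=viewer.capture("scene");C=cloud("scene",d)
for p in ((328,250),(329,265),(330,280),(330,288),(330,296),(330,305),(310,290),(350,310),(400,250)):
    r,c=p[1]//5+v-55,p[0]//5+u-70; print(p,C[r,c].round(3),im[r,c])
E
```

```text
[0.59, -0.0715, 0.1195] [326. 313.]
[0.59, -0.0715, 0.14] [326. 292.]
[0.597, -0.073, 0.1195] [332. 309.]
[0.597, -0.073, 0.14] [332. 288.]
[0.59, -0.0708, 0.138] [325. 294.]
[0.59, -0.0708, 0.105] [325. 327.]
[0.6, -0.031, 0.138] [291. 272.]
[0.58, -0.112, 0.138] [363. 317.]
[0.6, -0.031, 0.105] [290. 305.]
[0.58, -0.112, 0.105] [361. 350.]
(328, 250) [ 0.584 -0.073  0.185] [24 28 55]
(329, 265) [ 0.59  -0.07   0.166] [26 30 56]
(330, 280) [ 0.574 -0.084  0.166] [36 40 64]
(330, 288) [ 0.586 -0.077  0.152] [43 49 68]
(330, 296) [ 0.596 -0.072  0.134] [86 94 88]
(330, 305) [ 0.595 -0.073  0.125] [103 110  99]
(310, 290) [ 0.597 -0.052  0.13 ] [100 108  95]
(350, 310) [ 0.587 -0.096  0.134] [111 118 105]
(400, 250) [ 0.664 -0.096  0.148] [46 49 57]
```

```bash
python3 -m creep '[{"rot":[0,0,0],"offset":[0,-0.004,-0.01],"claw":0.8},{"rot":[0,0,0],"offset":[0,0,0],"claw":0.8},{"rot":[0,0,0],"offset":[0,0,0],"claw":0.8},{"rot":[0,0,0],"offset":[0,0,0],"claw":0.8},{"rot":[0,0,0],"offset":[0,0,0.01],"claw":0.8}]'
python3 -m creep '[{"rot":[0,0,0],"offset":[0,0,0.005],"claw":0.8},{"rot":[0,0,0],"offset":[0,0,0.005],"claw":0.8},{"rot":[0,0,0],"offset":[0,0,0.003],"claw":0.8},{"rot":[0,0,0],"offset":[0,0,0],"claw":0.8},{"rot":[0,0,0],"offset":[0,0,0],"claw":0.8}]'
cat > tip.py <<'E'
from h import *
im,d=viewer.capture("scene");C=cloud("scene",d); p=np.array(state()["tool_pos"]); print(p)
m=(np.abs(C[...,:2]-p[:2]).max(-1)<.08)&(C[...,2]<.24)&(C[...,2]>.1)
b=im.astype(int); red=m&(b[...,2]>b[...,1]+12)&(b[...,2]<120)
q=C[red]; o=np.argsort(q[:,2]); print("n",len(q),q[o[:12:3]].round(3).tolist())
E
python3 tip.py
```

```text
time: 22.4
tool_pos: [0.6204, -0.0788, 0.1203]
ee_rot: [0.787, 0.617, 0.001, 0.001]
wrist_force: [0.2, -0.5, -0.9]
grip_width: 0.0792
grip_force: 0.0
time: 22.9
tool_pos: [0.6193, -0.0786, 0.1064]
ee_rot: [0.787, 0.617, 0.0, -0.0]
wrist_force: [-0.3, 0.2, 0.8]
grip_width: 0.0789
grip_force: 0.0
[ 0.61947298 -0.07859648  0.10659586]
n 104 [[0.654, -0.006, 0.105], [0.571, -0.063, 0.135], [0.58, -0.067, 0.136], [0.667, -0.099, 0.138]]
```

```bash
python3 -m creep '[{"rot":[0,0,0],"offset":[0,0,0.004],"claw":0.8},{"rot":[0,0,0],"offset":[0,0,0.003],"claw":0.8},{"rot":[0,0,0],"offset":[0,0,0.003],"claw":0.8},{"rot":[0,0,0],"offset":[0,0,0],"claw":0.8},{"rot":[0,0,0],"offset":[0,0,0],"claw":0.8}]'|grep -v grip; python3 tip.py
```

```text
time: 23.45
tool_pos: [0.6192, -0.0785, 0.0963]
ee_rot: [0.787, 0.617, -0.0, -0.0]
wrist_force: [-0.8, 0.3, -0.0]
[ 0.6192965  -0.07852979  0.09645222]
n 107 [[0.656, -0.0, 0.101], [0.596, -0.043, 0.112], [0.578, -0.064, 0.122], [0.571, -0.078, 0.127]]
```

```bash
python3 -m creep '[{"rot":[0,0,0],"offset":[0,0,0.004],"claw":0.8},{"rot":[0,0,0],"offset":[0,0,0.003],"claw":0.8},{"rot":[0,0,0],"offset":[0,0,0.003],"claw":0.8},{"rot":[0,0,0],"offset":[0,0,0],"claw":-1},{"rot":[0,0,0],"offset":[0,0,0],"claw":-1}]' 20
python3 -m creep '[{"rot":[0,0,0],"offset":[0,0,0],"claw":-1},{"rot":[0,0,0],"offset":[0,0,0],"claw":-1},{"rot":[0,0,0],"offset":[0,0,0],"claw":-1},{"rot":[0,0,0],"offset":[0,0,0],"claw":-1},{"rot":[0,0,0],"offset":[0,0,0],"claw":-1}]'
```

```text
time: 24.0
tool_pos: [0.6192, -0.0785, 0.0863]
ee_rot: [0.787, 0.617, -0.0, -0.0]
wrist_force: [-1.6, -0.0, 0.0]
grip_width: 0.0665
grip_force: 0.0
time: 24.5
tool_pos: [0.6195, -0.0786, 0.0866]
ee_rot: [0.787, 0.617, 0.0, 0.0]
wrist_force: [1.1, -0.3, -0.5]
grip_width: 0.0599
grip_force: 20.0
```

```bash
python3 -m creep '[{"rot":[0,0,0],"offset":[0,0,-0.01],"claw":-1},{"rot":[0,0,0],"offset":[0,0,-0.03],"claw":-1},{"rot":[0,0,0],"offset":[0,0,-0.04],"claw":-1},{"rot":[0,0,0],"offset":[0,0,-0.04],"claw":-1},{"rot":[0,0,0],"offset":[0,0,-0.04],"claw":-1}]'
python3 -m creep '[{"rot":[0,0,0],"offset":[-0.0398,-0.0069,0],"claw":-1},{"rot":[0,0,0],"offset":[-0.0398,-0.0069,0],"claw":-1},{"rot":[0,0,0],"offset":[-0.0398,-0.0069,0],"claw":-1},{"rot":[0,0,0],"offset":[-0.0398,-0.0069,0],"claw":-1},{"rot":[0,0,0],"offset":[-0.0398,-0.0069,0],"claw":-1}]'|grep pos
python3 -m creep '[{"rot":[0,0,0],"offset":[-0.0398,-0.0069,0],"claw":-1},{"rot":[0,0,0],"offset":[-0.0398,-0.0069,0],"claw":-1},{"rot":[0,0,0],"offset":[-0.0398,-0.0069,0],"claw":-1},{"rot":[0,0,-6.85],"offset":[0,0,0],"claw":-1},{"rot":[0,0,-6.85],"offset":[0,0,0],"claw":-1}]'
```

```text
time: 25.0
tool_pos: [0.6184, -0.0783, 0.2483]
ee_rot: [0.787, 0.617, -0.0, -0.0]
wrist_force: [0.5, 0.5, -2.1]
grip_width: 0.0597
grip_force: 20.0
tool_pos: [0.5372, -0.2646, 0.247]
time: 26.0
tool_pos: [0.4887, -0.3757, 0.2466]
ee_rot: [0.707, 0.708, 0.0, -0.001]
wrist_force: [0.2, -0.0, -2.8]
grip_width: 0.0601
grip_force: 20.0
```

```bash
python3 -m creep '[{"rot":[0,0,0],"offset":[0,0,0.045],"claw":-1},{"rot":[0,0,0],"offset":[0,0,0.045],"claw":-1},{"rot":[0,0,0],"offset":[0,0,0.045],"claw":-1},{"rot":[0,0,0],"offset":[0,0,0.045],"claw":-1},{"rot":[0,0,0],"offset":[0,0,0.03],"claw":-1}]' | grep pos
python3 -m creep '[{"rot":[0,0,0],"offset":[0,0,0.02],"claw":-1},{"rot":[0,0,0],"offset":[0,0,0.012],"claw":-1},{"rot":[0,0,0],"offset":[0,0,0.006],"claw":-1},{"rot":[0,0,0],"offset":[0,0,0.003],"claw":-1},{"rot":[0,0,0],"offset":[0,0,0],"claw":-1}]'
python3 -m creep '[{"rot":[0,0,0],"offset":[0,0,0.003],"claw":-1},{"rot":[0,0,0],"offset":[0,0,0.001],"claw":-1},{"rot":[0,0,0],"offset":[0,0,0.0],"claw":-1},{"rot":[0,0,0],"offset":[0,0,0],"claw":-1},{"rot":[0,0,0],"offset":[0,0,0],"claw":-1}]'
```

```text
tool_pos: [0.4883, -0.3731, 0.0338]
time: 27.0
tool_pos: [0.4905, -0.3751, -0.0038]
ee_rot: [0.707, 0.707, 0.0, 0.001]
wrist_force: [0.5, -0.1, -2.5]
grip_width: 0.0601
grip_force: 20.0
time: 27.5
tool_pos: [0.4901, -0.3748, -0.0084]
ee_rot: [0.707, 0.707, 0.0, 0.0]
wrist_force: [-0.8, 0.1, -2.8]
grip_width: 0.0601
grip_force: 20.0
```

```bash
python3 -m creep '[{"rot":[0,0,0],"offset":[0,0,0.0015],"claw":-1},{"rot":[0,0,0],"offset":[0,0,0.0015],"claw":-1},{"rot":[0,0,0],"offset":[0,0,0.0],"claw":-1},{"rot":[0,0,0],"offset":[0,0,0],"claw":-1},{"rot":[0,0,0],"offset":[0,0,0],"claw":-1}]'
```

```text
time: 28.0
tool_pos: [0.4902, -0.3749, -0.0097]
ee_rot: [0.707, 0.707, -0.0, 0.0]
wrist_force: [-4.1, 3.2, 15.0]
grip_width: 0.0597
grip_force: 20.0
```

```bash
python3 -m creep '[{"rot":[0,0,0],"offset":[0,0,-0.002],"claw":0.8},{"rot":[0,0,0],"offset":[0,0,0],"claw":0.8},{"rot":[0,0,0],"offset":[0,0,0],"claw":0.8},{"rot":[0,0,0],"offset":[0,0,-0.03],"claw":0.8},{"rot":[0,0,0],"offset":[0,0,-0.045],"claw":0.8}]'
python3 -m creep '[{"rot":[0,0,0],"offset":[0,0,-0.045],"claw":0.8},{"rot":[0,0,0],"offset":[0,0,-0.045],"claw":0.8},{"rot":[0,0,0],"offset":[0,0,-0.045],"claw":0.8},{"rot":[0,0,0],"offset":[0,0,-0.045],"claw":0.8},{"rot":[0,0,0],"offset":[0.0429,0.01325,0],"claw":0.8}]'|grep pos
python3 -m creep '[{"rot":[0,0,0],"offset":[0.0429,0.01325,0],"claw":0.8},{"rot":[0,0,0],"offset":[0.0429,0.01325,0],"claw":0.8},{"rot":[0,0,0],"offset":[0.0429,0.01325,0],"claw":0.8},{"rot":[0,0,0],"offset":[0.0429,0.01325,0],"claw":0.8},{"rot":[0,0,0],"offset":[0.0429,0.01325,0],"claw":0.8}]'|grep pos
python3 - <<'E'
from h import *
im,d=viewer.capture("top")
for q in ("coverglass_box","slides_carton"): print(find("top",q,"look_for"), find("top",q))
E
```

```text
time: 28.5
tool_pos: [0.488, -0.3728, 0.0632]
ee_rot: [0.707, 0.707, -0.0, -0.003]
wrist_force: [0.8, -0.2, -0.4]
grip_width: 0.0786
grip_force: 0.0
tool_pos: [0.5062, -0.3385, 0.2525]
tool_pos: [0.5699, -0.1156, 0.2452]
[(0.55, [0.624, 0.054, 0.127]), (0.46, [0.577, 0.301, 0.07])] [(0.72, [0.625, 0.054, 0.101])]
[(0.83, [0.487, -0.371, 0.042])] [(0.86, [0.488, -0.375, 0.01])]
```

```bash
python3 -m creep '[{"rot":[0,0,0],"offset":[0.0427,0.01325,0],"claw":0.8},{"rot":[0,0,0],"offset":[0.0427,0.01325,0],"claw":0.8},{"rot":[0,0,0],"offset":[0.0427,0.01325,0],"claw":0.8},{"rot":[0,0,0],"offset":[0.0427,0.01325,0],"claw":0.8},{"rot":[0,0,8.06],"offset":[0,0,0],"claw":0.8}]'|grep pos
python3 -m creep '[{"rot":[0,0,8.06],"offset":[0,0,0.01],"claw":0.8},{"rot":[0,0,8.06],"offset":[0,0,0.01],"claw":0.8},{"rot":[0,0,8.06],"offset":[0,0,0.01],"claw":0.8},{"rot":[0,0,8.06],"offset":[0,0,0.01],"claw":0.8},{"rot":[0,0,8.06],"offset":[0,0,0.01],"claw":0.8}]'|grep pos
python3 -m creep '[{"rot":[0,0,8.06],"offset":[0,0,0.01],"claw":0.8},{"rot":[0,0,8.06],"offset":[0,0,0.01],"claw":0.8},{"rot":[0,0,8.06],"offset":[0,0,0.01],"claw":0.8},{"rot":[0,0,0],"offset":[0,0,0],"claw":0.8},{"rot":[0,0,0],"offset":[0,0,0],"claw":0.8}]'
```

```text
tool_pos: [0.6242, 0.0564, 0.2451]
tool_pos: [0.623, 0.0512, 0.1949]
time: 31.25
tool_pos: [0.6229, 0.052, 0.1654]
ee_rot: [0.988, 0.152, -0.0, 0.0]
wrist_force: [-0.4, 0.2, -0.3]
grip_width: 0.079
grip_force: 0.0
```

```bash
python3 -m creep '[{"rot":[0,0,0],"offset":[0,0,0.03],"claw":0.8},{"rot":[0,0,0],"offset":[0,-0.0015,0.03],"claw":0.8},{"rot":[0,0,0],"offset":[0,0,0.012],"claw":0.8},{"rot":[0,0,0],"offset":[0,0,0.007],"claw":0.8},{"rot":[0,0,0],"offset":[0,0,0.005],"claw":0.8}]'|egrep 'pos|wri'
python3 -m creep '[{"rot":[0,0,0],"offset":[0,0,0],"claw":-1},{"rot":[0,0,0],"offset":[0,0,0],"claw":-1},{"rot":[0,0,0],"offset":[0,0,0],"claw":-1},{"rot":[0,0,0],"offset":[0,0,0],"claw":-1},{"rot":[0,0,0],"offset":[0,0,0],"claw":-1}]' 15
python3 -m creep '[{"rot":[0,0,0],"offset":[0,0,0],"claw":-1},{"rot":[0,0,0],"offset":[0,0,-0.01],"claw":-1},{"rot":[0,0,0],"offset":[0,0,-0.02],"claw":-1},{"rot":[0,0,0],"offset":[0,0,-0.03],"claw":-1},{"rot":[0,0,0],"offset":[0,0,-0.04],"claw":-1}]'
```

```text
tool_pos: [0.6231, 0.0545, 0.0819]
wrist_force: [0.6, 0.4, 0.5]
time: 32.25
tool_pos: [0.6232, 0.0547, 0.0824]
ee_rot: [0.988, 0.151, 0.001, 0.0]
wrist_force: [-1.0, -1.2, 5.0]
grip_width: 0.0554
grip_force: 15.0
time: 32.75
tool_pos: [0.6205, 0.0549, 0.181]
ee_rot: [0.988, 0.151, -0.002, -0.001]
wrist_force: [0.6, 0.7, -0.5]
grip_width: 0.0552
grip_force: 15.0
```

```bash
python3 -m creep '[{"rot":[0,0,8.5],"offset":[0,0,-0.035],"claw":-1},{"rot":[0,0,8.5],"offset":[0,0,-0.035],"claw":-1},{"rot":[0,0,0],"offset":[-0.0048,0.043,0],"claw":-1},{"rot":[0,0,0],"offset":[-0.0048,0.043,0],"claw":-1},{"rot":[0,0,0],"offset":[-0.0048,0.043,0],"claw":-1}]'|egrep 'pos|wid'
python3 -m creep '[{"rot":[0,0,0],"offset":[-0.0048,0.043,0],"claw":-1},{"rot":[0,0,0],"offset":[-0.0048,0.043,0],"claw":-1},{"rot":[0,0,0],"offset":[-0.0048,0.043,0],"claw":-1},{"rot":[0,0,0],"offset":[-0.0048,0.043,0],"claw":-1},{"rot":[0,0,0],"offset":[-0.0048,0.043,0],"claw":-1}]'|egrep 'pos|wid'
python3 -m creep '[{"rot":[0,0,0],"offset":[-0.0048,0.043,0],"claw":-1},{"rot":[0,0,0],"offset":[-0.0048,0.043,0],"claw":-1},{"rot":[0,0,0],"offset":[0,0,0],"claw":-1},{"rot":[0,0,0],"offset":[0,0,0],"claw":-1},{"rot":[0,0,0],"offset":[0,0,0],"claw":-1}]'
```

```text
tool_pos: [0.6086, -0.0751, 0.2523]
grip_width: 0.0554
tool_pos: [0.5858, -0.2909, 0.2517]
grip_width: 0.0551
time: 34.25
tool_pos: [0.5775, -0.3742, 0.2514]
ee_rot: [1.0, 0.004, -0.0, -0.001]
wrist_force: [0.3, -0.5, -0.0]
grip_width: 0.0552
grip_force: 15.0
```

```bash
python3 -m creep '[{"rot":[0,0,0],"offset":[-0.002,0,0.045],"claw":-1},{"rot":[0,0,0],"offset":[0,0,0.045],"claw":-1},{"rot":[0,0,0],"offset":[0,0,0.045],"claw":-1},{"rot":[0,0,0],"offset":[0,0,0.045],"claw":-1},{"rot":[0,0,0],"offset":[0,0,0.045],"claw":-1}]'|egrep 'pos|wri'
python3 -m creep '[{"rot":[0,0,0],"offset":[0,0,0.02],"claw":-1},{"rot":[0,0,0],"offset":[0,0,0.01],"claw":-1},{"rot":[0,0,0],"offset":[0,0,0.004],"claw":-1},{"rot":[0,0,0],"offset":[0,0,0.003],"claw":-1},{"rot":[0,0,0],"offset":[0,0,0],"claw":-1}]'|egrep 'pos|wri'
python3 -m creep '[{"rot":[0,0,0],"offset":[0,0,0.001],"claw":-1},{"rot":[0,0,0],"offset":[0,0,0.001],"claw":-1},{"rot":[0,0,0],"offset":[0,0,0],"claw":-1},{"rot":[0,0,0],"offset":[0,0,0],"claw":-1},{"rot":[0,0,0],"offset":[0,0,0],"claw":-1}]'
```

```text
tool_pos: [0.5762, -0.3735, 0.0255]
wrist_force: [0.1, 0.4, 0.3]
tool_pos: [0.5766, -0.3759, -0.0092]
wrist_force: [0.1, 0.5, -0.4]
time: 35.75
tool_pos: [0.5755, -0.3756, -0.0124]
ee_rot: [1.0, 0.004, 0.0, -0.0]
wrist_force: [0.6, 0.1, -0.0]
grip_width: 0.0549
grip_force: 15.0
```

```bash
python3 -m creep '[{"rot":[0,0,0],"offset":[0,0,0.001],"claw":-1},{"rot":[0,0,0],"offset":[0,0,0],"claw":0.7},{"rot":[0,0,0],"offset":[0,0,0],"claw":0.7},{"rot":[0,0,0],"offset":[0,0,0],"claw":0.7},{"rot":[0,0,0],"offset":[0,0,-0.03],"claw":0.7}]'|egrep 'wri|wid'
python3 -m creep '[{"rot":[0,0,0],"offset":[0,0,-0.045],"claw":0},{"rot":[0,0,0],"offset":[0,0,-0.05],"claw":0},{"rot":[0,0,0],"offset":[0,0,-0.05],"claw":0},{"rot":[0,0,0],"offset":[0,0,-0.05],"claw":0},{"rot":[0,0,0],"offset":[0,0,-0.05],"claw":0}]'|egrep 'pos|wid'
for i in 1 2 3; do python3 -m creep '[{"rot":[0,0,0],"offset":[0.0007,-0.0452,0],"claw":0},{"rot":[0,0,0],"offset":[0.0007,-0.0452,0],"claw":0},{"rot":[0,0,0],"offset":[0.0007,-0.0452,0],"claw":0},{"rot":[0,0,0],"offset":[0.0007,-0.0452,0],"claw":0},{"rot":[0,0,0],"offset":[0.0007,-0.0452,0],"claw":0}]'|egrep 'pos|wid'; [ $i = 2 ] && python3 -c "
from h import *
viewer.capture('top')
for q in ('slides_carton','coverglass_box','slide_rack_1','specimen_cup_1'): print(q,find('top',q))"; done
```

```text
wrist_force: [0.3, -0.3, -0.0]
grip_width: 0.0745
tool_pos: [0.5752, -0.3753, 0.2637]
grip_width: 0.0441
tool_pos: [0.5771, -0.1478, 0.2616]
grip_width: 0.0437
tool_pos: [0.5789, 0.0783, 0.2617]
grip_width: 0.0442
slides_carton [(0.87, [0.492, -0.375, 0.009])]
coverglass_box []
slide_rack_1 [(0.83, [0.581, 0.306, 0.045]), (0.74, [0.528, 0.438, 0.047]), (0.46, [0.507, -0.058, 0.069])]
specimen_cup_1 [(0.88, [0.572, -0.549, 0.009]), (0.75, [0.49, -0.546, 0.008]), (0.16, [0.586, -0.203, 0.001])]
tool_pos: [0.5819, 0.3021, 0.2616]
grip_width: 0.0439
```

```bash
python3 -m creep '[{"rot":[0,0,-6.75],"offset":[0,0,0.03],"claw":0},{"rot":[0,0,-6.75],"offset":[0,0,0.03],"claw":0},{"rot":[0,0,-6.75],"offset":[0,0,0.02],"claw":0},{"rot":[0,0,0],"offset":[0,0,0],"claw":0},{"rot":[0,0,0],"offset":[0,0,0],"claw":0}]'
python3 - <<'E'
from h import *
p=np.array(state()["tool_pos"]); 
im,d=snap("scene","s6"); C=cloud("scene",d); u,v=proj("scene",[.58,.303,.17]).astype(int)
m=(np.abs(C[...,:2]-p[:2]).max(-1)<.07)&(C[...,2]<.28)&(C[...,2]>.1); b=im.astype(int); red=m&(b[...,2]>b[...,1]+12)&(b[...,2]<120)
q=C[red]; o=np.argsort(q[:,2]); print("n",len(q),q[o[:12:2]].round(3).tolist())
u=max(u,70); v0=max(v-60,0)
big=cv2.resize(im[v0:v0+100,u-70:u+70],None,fx=5,fy=5,interpolation=cv2.INTER_CUBIC)
for X,c in ((p,(255,0,255)),([.581,.303,.176],(0,0,255)),([.581,.303,.145],(0,255,255))):
    cv2.circle(big,tuple(((proj("scene",X)-[u-70,v0])*5).astype(int)),4,c,-1)
cv2.imwrite("pics/s6c.png",big)
E
```

```text
time: 39.0
tool_pos: [0.5819, 0.3011, 0.1817]
ee_rot: [0.984, 0.177, -0.0, 0.0]
wrist_force: [-0.4, 0.0, 0.6]
grip_width: 0.0439
grip_force: 0.0
n 75 [[0.589, 0.282, 0.206], [0.58, 0.269, 0.214], [0.561, 0.318, 0.217], [0.557, 0.32, 0.219], [0.56, 0.322, 0.221], [0.561, 0.317, 0.223]]
```

View pics/s6c.png

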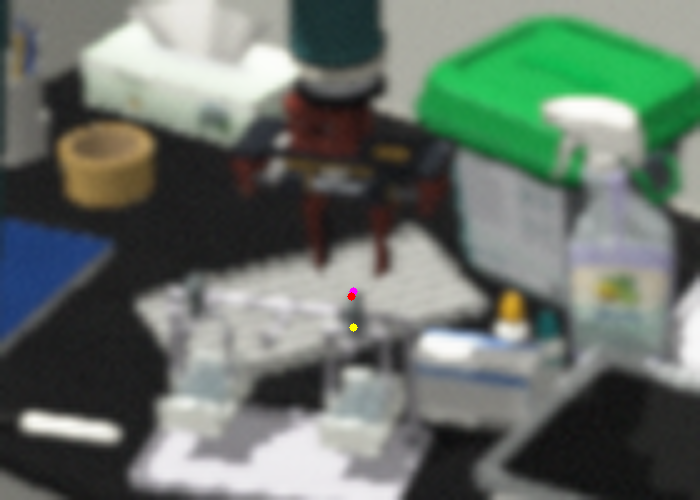

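```bash
python3 -m creep '[{"rot":[0,0,0],"offset":[0,-0.0015,0.02],"claw":0},{"rot":[0,0,0],"offset":[0,0,0.015],"claw":0},{"rot":[0,0,0],"offset":[0,0,0.012],"claw":0},{"rot":[0,0,0],"offset":[0,0,0.005],"claw":0},{"rot":[0,0,0],"offset":[0,0,0],"claw":0}]'|egrep 'pos|wri'
python3 -m creep '[{"rot":[0,0,0],"offset":[0,0,0],"claw":-1},{"rot":[0,0,0],"offset":[0,0,0],"claw":-1},{"rot":[0,0,0],"offset":[0,0,0],"claw":-1},{"rot":[0,0,0],"offset":[0,0,0],"claw":-1},{"rot":[0,0,0],"offset":[0,0,0],"claw":-1}]' 35
python3 -m creep '[{"rot":[0,0,0],"offset":[0,0,0],"claw":-1},{"rot":[0,0,0],"offset":[0,0,-0.005],"claw":-1},{"rot":[0,0,0],"offset":[0,0,-0.01],"claw":-1},{"rot":[0,0,0],"offset":[0,0,-0.01],"claw":-1},{"rot":[0,0,0],"offset":[0,0,-0.01],"claw":-1}]'
```

```text
tool_pos: [0.5802, 0.3036, 0.1288]
wrist_force: [-0.5, 0.1, 0.3]
time: 40.05
tool_pos: [0.5808, 0.304, 0.1298]
ee_rot: [0.984, 0.179, 0.0, -0.0]
wrist_force: [-0.5, -1.0, 1.5]
grip_width: 0.0109
grip_force: 35.0
time: 40.55
tool_pos: [0.5808, 0.304, 0.1657]
ee_rot: [0.984, 0.179, 0.0, -0.0]
wrist_force: [-0.4, -0.7, -0.7]
grip_width: 0.0109
grip_force: 35.0
```

```bash
python3 -m creep '[{"rot":[0,0,0],"offset":[-0.015,0,0],"claw":-1},{"rot":[0,0,0],"offset":[-0.025,0,0],"claw":-1},{"rot":[0,0,0],"offset":[-0.03,0,0],"claw":-1},{"rot":[0,0,0],"offset":[-0.03,0,0],"claw":-1},{"rot":[0,0,0],"offset":[0,0,-0.03],"claw":-1}]'
python3 -m creep '[{"rot":[0,0,0],"offset":[0,0,-0.04],"claw":-1},{"rot":[0,0,0],"offset":[0,0,-0.04],"claw":-1},{"rot":[0,0,5],"offset":[0,0,-0.02],"claw":-1},{"rot":[0,0,5],"offset":[0,0,0],"claw":-1},{"rot":[0,0,5],"offset":[0,0,0],"claw":-1}]'
python3 - <<'E'
from h import *
im,d=snap("scene","s7"); p=state()["tool_pos"]; u,v=proj("scene",p).astype(int); u=max(u,70); v0=max(v-30,0)
cv2.imwrite("pics/s7c.png",cv2.resize(im[v0:v0+110,u-70:u+70],None,fx=4,fy=4,interpolation=cv2.INTER_CUBIC))
E
```

```text
time: 41.05
tool_pos: [0.4774, 0.265, 0.1904]
ee_rot: [0.984, 0.18, -0.008, 0.001]
wrist_force: [0.0, -0.6, -1.3]
grip_width: 0.0109
grip_force: 35.0
time: 41.55
tool_pos: [0.4877, 0.2689, 0.2968]
ee_rot: [0.999, 0.048, 0.002, -0.001]
wrist_force: [-0.3, -1.1, -1.4]
grip_width: 0.0108
grip_force: 35.0
```

View pics/s7c.png

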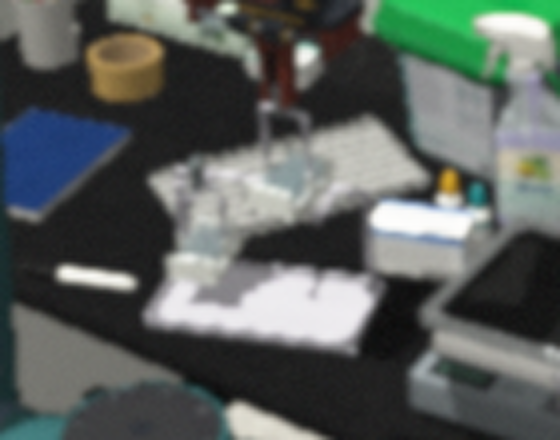

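```bash
python3 -m creep '[{"rot":[0,0,0],"offset":[0.0128,0.0395,0],"claw":-1},{"rot":[0,0,0],"offset":[0.0128,0.0395,0],"claw":-1},{"rot":[0,0,0],"offset":[0.0128,0.0395,0],"claw":-1},{"rot":[0,0,0],"offset":[0.0128,0.0395,0],"claw":-1},{"rot":[0,0,0],"offset":[0.0128,0.0395,0],"claw":-1}]' |grep pos
python3 -m creep '[{"rot":[0,0,0],"offset":[0.0128,0.0395,0],"claw":-1},{"rot":[0,0,0],"offset":[0.0128,0.0395,0],"claw":-1},{"rot":[0,0,0],"offset":[0.0128,0.0395,0],"claw":-1},{"rot":[0,0,0],"offset":[0.0128,0.0395,0],"claw":-1},{"rot":[0,0,0],"offset":[0,0,0],"claw":-1}]'|grep pos
python3 -m creep '[{"rot":[0,0,0],"offset":[0,0,0.03],"claw":-1},{"rot":[0,0,0],"offset":[0,0,0.03],"claw":-1},{"rot":[0,0,0],"offset":[0,0,0.02],"claw":-1},{"rot":[0,0,0],"offset":[0,0,0.01],"claw":-1},{"rot":[0,0,0],"offset":[0,0,0],"claw":-1}]'
```

```text
tool_pos: [0.5706, 0.0769, 0.2952]
tool_pos: [0.6386, -0.079, 0.2945]
time: 43.1
tool_pos: [0.6356, -0.0731, 0.2034]
ee_rot: [0.999, 0.05, -0.001, -0.0]
wrist_force: [0.8, -0.6, -1.5]
grip_width: 0.0105
grip_force: 35.0
```

```bash
python3 -m creep '[{"rot":[0,0,0],"offset":[0,0,0.004],"claw":-1},{"rot":[0,0,0],"offset":[0,0,0.003],"claw":-1},{"rot":[0,0,0],"offset":[0,0,0.002],"claw":-1},{"rot":[0,0,0],"offset":[0,0,0.001],"claw":-1},{"rot":[0,0,0],"offset":[0,0,0],"claw":-1}]'|egrep 'pos|wri'
python3 -m creep '[{"rot":[0,0,0],"offset":[0,0,0.001],"claw":-1},{"rot":[0,0,0],"offset":[0,0,0.001],"claw":-1},{"rot":[0,0,0],"offset":[0,0,0],"claw":-1},{"rot":[0,0,0],"offset":[0,0,0],"claw":-1},{"rot":[0,0,0],"offset":[0,0,0],"claw":-1}]'|egrep 'pos|wri'
```

```text
tool_pos: [0.6368, -0.0738, 0.1946]
wrist_force: [-0.7, -0.5, -1.4]
tool_pos: [0.6368, -0.0738, 0.1925]
wrist_force: [-0.2, 0.2, -0.6]
```

```bash
for i in 1 2; do python3 -m creep '[{"rot":[0,0,0],"offset":[0,0,0.001],"claw":-1},{"rot":[0,0,0],"offset":[0,0,0],"claw":-1},{"rot":[0,0,0],"offset":[0,0,0],"claw":-1},{"rot":[0,0,0],"offset":[0,0,0],"claw":-1},{"rot":[0,0,0],"offset":[0,0,0],"claw":-1}]'|egrep 'pos|wri';done
```

```text
tool_pos: [0.6368, -0.0738, 0.1915]
wrist_force: [-0.9, 0.6, -1.6]
tool_pos: [0.6368, -0.0738, 0.1905]
wrist_force: [0.5, 0.4, -0.9]
```

```bash
for i in 1 2; do python3 -m creep '[{"rot":[0,0,0],"offset":[0,0,0.001],"claw":-1},{"rot":[0,0,0],"offset":[0,0,0],"claw":-1},{"rot":[0,0,0],"offset":[0,0,0],"claw":-1},{"rot":[0,0,0],"offset":[0,0,0],"claw":-1},{"rot":[0,0,0],"offset":[0,0,0],"claw":-1}]'|egrep 'pos|wri';done
```

```text
tool_pos: [0.6369, -0.0739, 0.1902]
wrist_force: [-1.8, -0.3, 4.6]
tool_pos: [0.637, -0.074, 0.1902]
wrist_force: [-3.6, -0.5, 10.4]
```

```bash
python3 -m creep '[{"rot":[0,0,0],"offset":[0,0,-0.002],"claw":0},{"rot":[0,0,0],"offset":[0,0,0],"claw":0},{"rot":[0,0,0],"offset":[0,0,0],"claw":0},{"rot":[0,0,0],"offset":[0,0,-0.02],"claw":0},{"rot":[0,0,0],"offset":[0,0,-0.03],"claw":0}]'|egrep 'pos|wri|wid'
python3 -m creep '[{"rot":[0,0,0],"offset":[0,0,-0.03],"claw":0},{"rot":[0,0,0],"offset":[0,0,0],"claw":0},{"rot":[0,0,0],"offset":[-0.0049,-0.0431,0],"claw":0},{"rot":[0,0,0],"offset":[-0.0049,-0.0431,0],"claw":0},{"rot":[0,0,0],"offset":[-0.0049,-0.0431,0],"claw":0}]'|egrep 'pos'
python3 -m creep '[{"rot":[0,0,0],"offset":[-0.0049,-0.0431,0],"claw":0},{"rot":[0,0,0],"offset":[-0.0049,-0.0431,0],"claw":0},{"rot":[0,0,0],"offset":[-0.0049,-0.0431,0],"claw":0},{"rot":[0,0,0],"offset":[-0.0049,-0.0431,0],"claw":0},{"rot":[0,0,0],"offset":[-0.0049,-0.0431,0],"claw":0}]'|egrep 'pos'
python3 -m creep '[{"rot":[0,0,0],"offset":[-0.0049,-0.0431,0],"claw":0},{"rot":[0,0,0],"offset":[-0.0049,-0.0431,0],"claw":0},{"rot":[0,0,0],"offset":[-0.0049,-0.0431,0],"claw":0},{"rot":[0,0,0],"offset":[-0.0049,-0.0431,0],"claw":0},{"rot":[0,0,-7.6],"offset":[0,0,0],"claw":0}]'|egrep 'pos'
python3 -m creep '[{"rot":[0,0,-7.6],"offset":[0,0,0.03],"claw":0},{"rot":[0,0,0],"offset":[0,0,0.03],"claw":0},{"rot":[0,0,0],"offset":[0,0,0.02],"claw":0},{"rot":[0,0,0],"offset":[0,0,0],"claw":0},{"rot":[0,0,0],"offset":[0,0,0],"claw":0}]'
python3 - <<'E'
from h import *
im,d=snap("top","t5"); C=cloud("top",d);x,y,z=C[...,0],C[...,1],C[...,2]
for q in("slide_rack_1","coverglass_box","slides_carton","knob_top"): print(q,find("top",q))
m=(x>.56)&(x<.7)&(y>-.14)&(y<-.02)&(z>.215);print("A tab",m.sum(),C[m].mean(0))
im,d=snap("scene","s8"); u,v=proj("scene",[.6,.2,.1]).astype(int); u=max(u,110)
cv2.imwrite("pics/s8c.png",cv2.resize(im[v-75:v+75,u-110:u+110],None,fx=3.6,fy=3.6,interpolation=cv2.INTER_CUBIC))
E
```

```text
tool_pos: [0.635, -0.0734, 0.2384]
wrist_force: [1.1, -0.2, -0.2]
grip_width: 0.0432
tool_pos: [0.6085, 0.0545, 0.2691]
tool_pos: [0.5626, 0.267, 0.2691]
tool_pos: [0.5248, 0.4402, 0.2685]
time: 48.6
tool_pos: [0.5268, 0.4349, 0.1898]
ee_rot: [0.983, 0.181, -0.001, 0.0]
wrist_force: [0.4, -0.9, 0.2]
grip_width: 0.0438
grip_force: 0.0
slide_rack_1 [(0.64, [0.635, -0.074, 0.104]), (0.54, [0.527, 0.44, 0.044])]
coverglass_box [(0.77, [0.578, -0.375, 0.005])]
slides_carton [(0.57, [0.486, -0.365, 0.007]), (0.26, [0.584, -0.2, -0.0])]
knob_top []
A tab 38 [ 0.63614323 -0.07409958  0.2343784 ]
```

View pics/s8c.png

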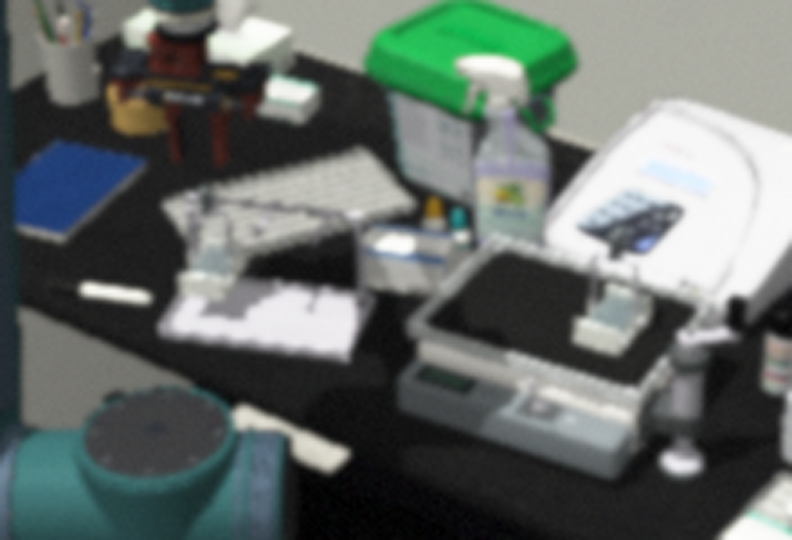

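```bash
python3 -m creep '[{"rot":[0,0,0],"offset":[0.0025,-0.001,0.02],"claw":0},{"rot":[0,0,0],"offset":[0,0,0.02],"claw":0},{"rot":[0,0,0],"offset":[0,0,0.013],"claw":0},{"rot":[0,0,0],"offset":[0,0,0.007],"claw":0},{"rot":[0,0,0],"offset":[0,0,0],"claw":0}]'|egrep 'pos|wri'
python3 -m creep '[{"rot":[0,0,0],"offset":[0,0,0],"claw":-1},{"rot":[0,0,0],"offset":[0,0,0],"claw":-1},{"rot":[0,0,0],"offset":[0,0,0],"claw":-1},{"rot":[0,0,0],"offset":[0,0,0],"claw":-1},{"rot":[0,0,0],"offset":[0,0,0],"claw":-1}]' 35
python3 -m creep '[{"rot":[0,0,0],"offset":[0,0,0],"claw":-1},{"rot":[0,0,0],"offset":[0,0,-0.005],"claw":-1},{"rot":[0,0,0],"offset":[0,0,-0.01],"claw":-1},{"rot":[0,0,0],"offset":[0,0,-0.01],"claw":-1},{"rot":[0,0,0],"offset":[0,0,-0.01],"claw":-1}]'
```

```text
tool_pos: [0.5287, 0.4366, 0.1297]
wrist_force: [0.7, 0.8, 0.4]
time: 49.9
tool_pos: [0.5294, 0.4371, 0.131]
ee_rot: [0.983, 0.181, 0.0, -0.0]
wrist_force: [-0.1, 0.1, 0.9]
grip_width: 0.0109
grip_force: 35.0
time: 50.4
tool_pos: [0.5294, 0.437, 0.1667]
ee_rot: [0.983, 0.181, 0.0, -0.0]
wrist_force: [-0.8, 0.5, -1.4]
grip_width: 0.0105
grip_force: 35.0
```

```bash
python3 -m creep '[{"rot":[0,0,0],"offset":[-0.015,0,0],"claw":-1},{"rot":[0,0,0],"offset":[-0.025,0,0],"claw":-1},{"rot":[0,0,0],"offset":[-0.03,0,0],"claw":-1},{"rot":[0,0,0],"offset":[-0.03,0,0],"claw":-1},{"rot":[0,0,0],"offset":[0,0,-0.03],"claw":-1}]'|grep pos
python3 -m creep '[{"rot":[0,0,0],"offset":[0,0,-0.04],"claw":-1},{"rot":[0,0,0],"offset":[0,0,-0.04],"claw":-1},{"rot":[0,0,5],"offset":[0,0,-0.02],"claw":-1},{"rot":[0,0,5],"offset":[0,0,0],"claw":-1},{"rot":[0,0,5],"offset":[0,0,0],"claw":-1}]'
python3 -m creep '[{"rot":[0,0,0],"offset":[0.017,0.0403,0],"claw":-1},{"rot":[0,0,0],"offset":[0.017,0.0403,0],"claw":-1},{"rot":[0,0,0],"offset":[0.017,0.0403,0],"claw":-1},{"rot":[0,0,0],"offset":[0.017,0.0403,0],"claw":-1},{"rot":[0,0,0],"offset":[0.017,0.0403,0],"claw":-1}]' |grep pos
python3 -m creep '[{"rot":[0,0,0],"offset":[0.017,0.0403,0],"claw":-1},{"rot":[0,0,0],"offset":[0.017,0.0403,0],"claw":-1},{"rot":[0,0,0],"offset":[0.017,0.0403,0],"claw":-1},{"rot":[0,0,0],"offset":[0.017,0.0403,0],"claw":-1},{"rot":[0,0,0],"offset":[0,0,0],"claw":-1}]'
python3 -m creep '[{"rot":[0,0,0],"offset":[0,0,0.03],"claw":-1},{"rot":[0,0,0],"offset":[0,0,0.03],"claw":-1},{"rot":[0,0,0],"offset":[0,0,0.02],"claw":-1},{"rot":[0,0,0],"offset":[0,0,0.01],"claw":-1},{"rot":[0,0,0],"offset":[0,0,0],"claw":-1}]'
```

```text
tool_pos: [0.4271, 0.3963, 0.1914]
time: 51.4
tool_pos: [0.4363, 0.4017, 0.2979]
ee_rot: [0.999, 0.049, 0.001, -0.001]
wrist_force: [0.2, 0.7, -1.6]
grip_width: 0.011
grip_force: 35.0
tool_pos: [0.5416, 0.208, 0.2966]
time: 52.4
tool_pos: [0.6276, 0.0509, 0.2961]
ee_rot: [0.999, 0.049, 0.001, 0.001]
wrist_force: [-1.5, 0.5, -1.4]
grip_width: 0.0109
grip_force: 35.0
time: 52.9
tool_pos: [0.6239, 0.0567, 0.2047]
ee_rot: [0.999, 0.051, -0.001, -0.0]
wrist_force: [-0.1, 0.3, -1.4]
grip_width: 0.0107
grip_force: 35.0
```

```bash
python3 -m creep '[{"rot":[0,0,0],"offset":[0,0,0.006],"claw":-1},{"rot":[0,0,0],"offset":[0,0,0.004],"claw":-1},{"rot":[0,0,0],"offset":[0,0,0.002],"claw":-1},{"rot":[0,0,0],"offset":[0,0,0.001],"claw":-1},{"rot":[0,0,0],"offset":[0,0,0],"claw":-1}]'|egrep 'pos|wri'
python3 -m creep '[{"rot":[0,0,0],"offset":[0,0,0.001],"claw":-1},{"rot":[0,0,0],"offset":[0,0,0],"claw":-1},{"rot":[0,0,0],"offset":[0,0,0],"claw":-1},{"rot":[0,0,0],"offset":[0,0,0],"claw":-1},{"rot":[0,0,0],"offset":[0,0,0],"claw":-1}]'|egrep 'pos|wri'
```

```text
tool_pos: [0.6251, 0.0561, 0.1926]
wrist_force: [0.3, 0.0, -0.8]
tool_pos: [0.625, 0.0561, 0.1915]
wrist_force: [-0.3, 0.1, -0.9]
```

```bash
python3 -m creep '[{"rot":[0,0,0],"offset":[0,0,0.001],"claw":-1},{"rot":[0,0,0],"offset":[0,0,0],"claw":-1},{"rot":[0,0,0],"offset":[0,0,0],"claw":-1},{"rot":[0,0,0],"offset":[0,0,0],"claw":-1},{"rot":[0,0,0],"offset":[0,0,0],"claw":-1}]'|egrep 'pos|wri'
python3 -m creep '[{"rot":[0,0,0],"offset":[0,0,0.001],"claw":-1},{"rot":[0,0,0],"offset":[0,0,0],"claw":-1},{"rot":[0,0,0],"offset":[0,0,0],"claw":-1},{"rot":[0,0,0],"offset":[0,0,0],"claw":-1},{"rot":[0,0,0],"offset":[0,0,0],"claw":-1}]'|egrep 'pos|wri'
```

```text
tool_pos: [0.6252, 0.0562, 0.1914]
wrist_force: [-2.0, 0.2, 5.7]
tool_pos: [0.6252, 0.0563, 0.1914]
wrist_force: [-3.8, 0.3, 11.3]
```

```bash
python3 -m creep '[{"rot":[0,0,0],"offset":[0,0,-0.002],"claw":0},{"rot":[0,0,0],"offset":[0,0,0],"claw":0},{"rot":[0,0,0],"offset":[0,0,0],"claw":0},{"rot":[0,0,0],"offset":[0,0,-0.02],"claw":0},{"rot":[0,0,0],"offset":[0,0,-0.03],"claw":0}]'|egrep 'pos|wri|wid'
python3 -m creep '[{"rot":[0,0,0],"offset":[0,0,-0.03],"claw":0},{"rot":[0,0,0],"offset":[-0.033,0.0134,0],"claw":0},{"rot":[0,0,0],"offset":[-0.033,0.0134,0],"claw":-1},{"rot":[0,0,0],"offset":[-0.033,0.0134,0],"claw":-1},{"rot":[0,0,0],"offset":[-0.033,0.0134,0],"claw":-1}]'|egrep 'pos|wri|wid'
python3 -m creep '[{"rot":[0,0,0],"offset":[0,0,0.03],"claw":-1},{"rot":[0,0,0],"offset":[0,0,0.03],"claw":-1},{"rot":[0,0,0],"offset":[0,0,0.03],"claw":-1},{"rot":[0,0,0],"offset":[0,0,0.03],"claw":-1},{"rot":[0,0,0],"offset":[0,0,0],"claw":-1}]'
python3 - <<'E'
from h import *
for c in("top","scene"):
    im,d=viewer.capture(c)
    for q in("switch_tip","switch_pivot","slide_rack_1"): print(c,q,find(c,q))
p=np.array(state()["tool_pos"]); u,v=proj("scene",[.508,-.057,.09]).astype(int)
big=cv2.resize(im[v-50:v+50,u-70:u+70],None,fx=5,fy=5,interpolation=cv2.INTER_CUBIC)
for X,c in ((p,(255,0,255)),([.508,-.0575,.068],(0,0,255)),([.5067,-.0442,.1015],(0,255,255))):
    cv2.circle(big,tuple(((proj("scene",X)-[u-70,v-50])*5).astype(int)),3,c,-1)
cv2.imwrite("pics/s9c.png",big)
E
```

```text
tool_pos: [0.6233, 0.0561, 0.2395]
wrist_force: [0.5, -0.4, 0.3]
grip_width: 0.0432
tool_pos: [0.4979, -0.0112, 0.2711]
wrist_force: [-0.1, -0.1, 0.5]
grip_width: 0.0234
time: 56.4
tool_pos: [0.4957, -0.0102, 0.148]
ee_rot: [0.999, 0.051, -0.004, -0.001]
wrist_force: [-0.9, 0.7, -0.3]
grip_width: 0.0005
grip_force: 0.0
top switch_tip []
top switch_pivot [(0.97, [0.505, -0.054, 0.069]), (0.3, [0.576, -0.549, 0.006])]
top slide_rack_1 [(0.7, [0.623, 0.056, 0.108]), (0.63, [0.64, -0.077, 0.106])]
scene switch_tip [(0.43, [0.571, -0.552, 0.006])]
scene switch_pivot [(0.83, [0.507, -0.059, 0.07])]
scene slide_rack_1 [(0.61, [0.64, -0.074, 0.1]), (0.58, [0.626, 0.06, 0.103])]
```

View pics/s9c.png

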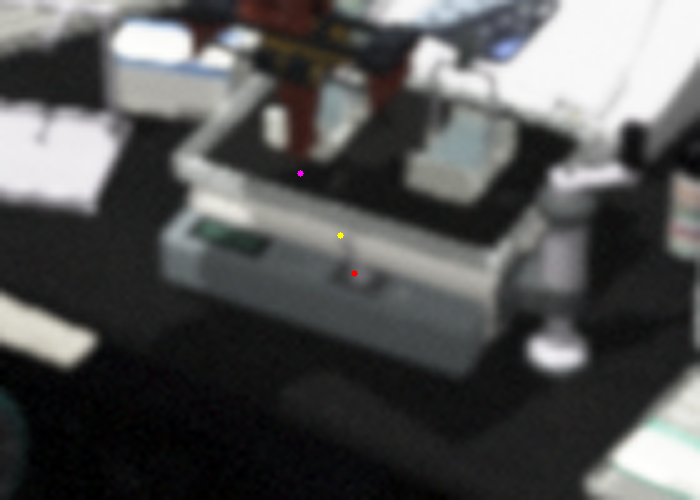

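```bash
python3 -m creep '[{"rot":[0,0,0],"offset":[0,0,0.03],"claw":-1},{"rot":[0,0,0],"offset":[0,0,0.03],"claw":-1},{"rot":[0,0,0],"offset":[0,0,0.015],"claw":-1},{"rot":[0,0,0],"offset":[0,0,0.01],"claw":-1},{"rot":[0,0,0],"offset":[0,0,0],"claw":-1}]'|egrep 'pos|wri'
python3 -m creep '[{"rot":[0,0,0],"offset":[0,0.005,0],"claw":-1},{"rot":[0,0,0],"offset":[0,0.005,0],"claw":-1},{"rot":[0,0,0],"offset":[0,0.004,0],"claw":-1},{"rot":[0,0,0],"offset":[0,0.004,0],"claw":-1},{"rot":[0,0,0],"offset":[0,0.002,0],"claw":-1}]'|egrep 'pos|wri'
python3 -m creep '[{"rot":[0,0,0],"offset":[0,0.003,0],"claw":-1},{"rot":[0,0,0],"offset":[0,0.003,0],"claw":-1},{"rot":[0,0,0],"offset":[0,0.002,0],"claw":-1},{"rot":[0,0,0],"offset":[0,0,0],"claw":-1},{"rot":[0,0,0],"offset":[0,0,0],"claw":-1}]'|egrep 'pos|wri'
python3 -m creep '[{"rot":[0,0,0],"offset":[0,0.003,0],"claw":-1},{"rot":[0,0,0],"offset":[0,0.003,0],"claw":-1},{"rot":[0,0,0],"offset":[0,0.002,0],"claw":-1},{"rot":[0,0,0],"offset":[0,0,0],"claw":-1},{"rot":[0,0,0],"offset":[0,0,0],"claw":-1}]'|egrep 'pos|wri'
```

```text
tool_pos: [0.4987, -0.0106, 0.0659]
wrist_force: [-0.6, -0.0, -0.2]
tool_pos: [0.5016, -0.0312, 0.0669]
wrist_force: [-0.3, 0.4, -0.3]
tool_pos: [0.502, -0.0385, 0.0664]
wrist_force: [0.1, 1.8, 0.5]
tool_pos: [0.5028, -0.0467, 0.0664]
wrist_force: [-0.2, 0.6, 0.8]
```

```bash
python3 -m creep '[{"rot":[0,0,0],"offset":[0,0.003,0],"claw":-1},{"rot":[0,0,0],"offset":[0,0.003,0],"claw":-1},{"rot":[0,0,0],"offset":[0,0,0],"claw":-1},{"rot":[0,0,0],"offset":[0,0,0],"claw":-1},{"rot":[0,0,0],"offset":[0,0,0],"claw":-1}]'|egrep 'pos|wri'
python3 -m creep '[{"rot":[0,0,0],"offset":[0,-0.015,0],"claw":-1},{"rot":[0,0,0],"offset":[0,-0.015,0],"claw":-1},{"rot":[0,0,0],"offset":[0,0,-0.04],"claw":-1},{"rot":[0,0,0],"offset":[0,0,-0.05],"claw":-1},{"rot":[0,0,0],"offset":[0,0,-0.05],"claw":-1}]'|egrep 'pos|wri'
for i in 1 2; do python3 -m creep '[{"rot":[0,0,0],"offset":[0,-0.04,0],"claw":-1},{"rot":[0,0,0],"offset":[0,-0.04,0],"claw":-1},{"rot":[0,0,0],"offset":[0,-0.04,0],"claw":-1},{"rot":[0,0,0],"offset":[0,-0.04,0],"claw":-1},{"rot":[0,0,0],"offset":[0,-0.04,0],"claw":-1}]'|egrep 'pos'; done
python3 - <<'E'
from h import *
im,d=snap("top","t9")
for q in "switch_tip switch_pivot slide_rack_1 slides_carton coverglass_box specimen_cup_1 knob_top".split(): print(q,find("top",q))
u,v=proj("top",[.508,-.057,.09]).astype(int); a=cv2.resize(im[v-12:v+13,u-25:u+25],(800,400)if 0 else (600,300),interpolation=cv2.INTER_CUBIC)
im,d=snap("scene","s10"); print(find("scene","jack_foot"))
u,v=proj("scene",[.508,-.057,.09]).astype(int); b=cv2.resize(im[v-12:v+13,u-25:u+25],(600,300),interpolation=cv2.INTER_CUBIC)
cv2.imwrite("pics/f.png",np.vstack([a,b]))
E
```

```text
tool_pos: [0.5034, -0.0524, 0.0665]
wrist_force: [0.3, 0.1, -0.1]
tool_pos: [0.4991, -0.0207, 0.2075]
wrist_force: [1.5, 0.0, -0.7]
tool_pos: [0.4785, 0.1791, 0.2065]
tool_pos: [0.4575, 0.378, 0.2064]
switch_tip []
switch_pivot [(0.57, [0.504, -0.057, 0.07])]
slide_rack_1 [(0.75, [0.623, 0.055, 0.108]), (0.63, [0.638, -0.074, 0.105]), (0.62, [0.484, -0.369, 0.008])]
slides_carton [(0.71, [0.485, -0.366, 0.007])]
coverglass_box [(0.65, [0.58, -0.375, 0.005]), (0.54, [0.53, -0.45, -0.001]), (0.49, [0.62, -0.236, 0.218])]
specimen_cup_1 [(0.88, [0.572, -0.548, 0.007]), (0.86, [0.487, -0.551, 0.008])]
knob_top [(0.63, [0.623, -0.237, 0.219])]
[(0.67, [0.571, -0.551, 0.008]), (0.61, [0.587, -0.202, -0.002]), (0.17, [0.483, -0.36, 0.007])]
```

View pics/f.png

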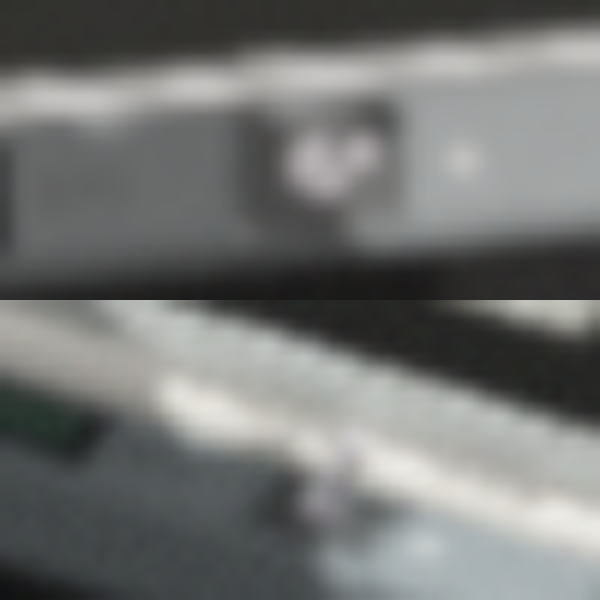

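```bash
python3 - <<'E'
from h import *
im,d=snap("top","t10"); C=cloud("top",d);x,y,z=C[...,0],C[...,1],C[...,2]
m=((x>.42)&(x<.65)&(y>-.48)&(y<-.28)&(z>.02)&(z<.06)).astype(np.uint8); n,L,st,_=cv2.connectedComponentsWithStats(m)
for i in range(1,n):
    if st[i,4]>40:
        q=C[L==i]; top=q[q[:,2]>np.median(q[:,2])-.006]; print(np.percentile(top[:,2],[5,50,95]).round(4),cv2.minAreaRect((top[:,:2]*1000).astype(np.float32)))
im2,_=viewer.capture("top"); u,v=proj("top",[.53,-.42,.02]).astype(int); print(u,v)
a=im[v-40:v+40,u-55:u+55]; p=proj("top",[.63,-.05,.1]).astype(int); b=im[p[1]-40:p[1]+40,p[0]-55:p[0]+55]
cv2.imwrite("pics/f2.png",cv2.resize(np.hstack([b,a]),None,fx=3.6,fy=3.6,interpolation=cv2.INTER_CUBIC))
E
```

```text
[0.0368 0.0475 0.0568] ((645.93603515625, -412.00347900390625), (131.0238037109375, 3.1157453060150146), 85.54435729980469)
[0.0258 0.0304 0.0354] ((574.709228515625, -374.3551330566406), (52.661399841308594, 56.6412467956543), 89.19456481933594)
[0.0371 0.0417 0.0473] ((482.7010498046875, -362.9931335449219), (82.59864807128906, 58.561275482177734), 87.50428771972656)
384 223
```

View pics/f2.png

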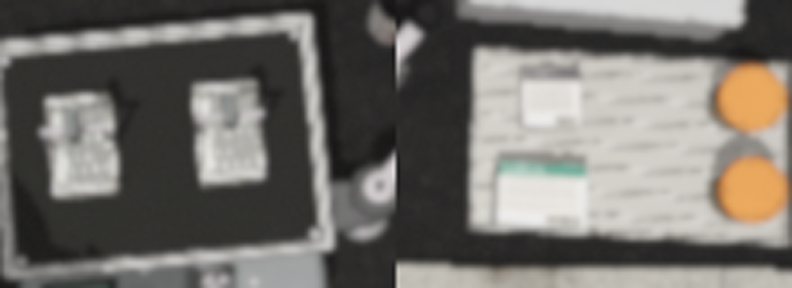

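```bash
python3 -c "
from rig import job_done,state
print(state()['time'],job_done())"
```

```text
the job is handed in; nothing more can be done
61.4 None
```

I handed the job in at 61.4 s with every step done in the order asked: foot wound down (about 110 N under it, estimated from the crank load), carton and cover-glass box on the tray with the cups untouched, both racks upright on the platform, and the switch flipped; the carton later shifted about 1 cm, apparently knocked, and lies flat in the tray near the front rim.

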